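Slide the measuring cylinder under the filter funnel and lower the stem into it

TASK

Set the empty measuring cylinder up as the receiver under the filter funnel: without gripping or lifting it, push it gently, low down at its foot so that it slides upright and never tips, across the bench into the V of the stand's base until its foot rests in the V and its mouth is right under the funnel's stem. Then press the black cap on top of the stand's post straight down as far as it goes, so that the stem stands inside the cylinder's mouth. Leave the two dropper bottles, the spare funnel and the timer where they are.

Things in the scene. Friction and masses are not known exactly. Their poses are not given: they have to be found in the camera images.
- measuring_cylinder: clear loose measuring cylinder, 32 to 64 g, 152 mm tall: a tube of 24 mm outer and 17 mm inner diameter on a hexagonal foot 46 mm across the flats, 52 mm across the corners, 6 mm thick. Origin: centre of the underside of the foot; z up; two of the foot's corners lie on its y axis. It tips if pushed much more than 30 mm above the bench
- cylinder_mouth (a point): centre of the measuring cylinder's open mouth, at its rim, 152 mm above the underside of its foot
- funnel_stand: fixed filter funnel stand, grey Y-shaped base: two legs 118 mm long, 16 mm wide, 12 mm high form a right-angled V, open to its -x; +x points into the V along its middle. Origin: on the bench straight under the funnel's stem, where the centre of the cylinder's foot comes to lie (within about 2.5 mm) when it touches both legs. Leg ends: about x = -38 mm, y = +-85 mm
- v_corner (a point): inner corner of the V of the stand's base, at bench height, 35 mm ahead (stand +x) of the stand's origin; the legs' inner faces run from here at 45 degrees either side of the stand's -x. The post, 18 mm thick (28 mm at its collar) and 178 mm tall, stands 50 mm beyond this corner, at stand x = +85 mm; the part above 178 mm slides
- funnel_slide (a joint): height setting of the funnel holder, 0 = all the way up, grows as it is pressed down, 0.065 m = fully down on the post's collar; about 4 N downward on the cap moves it, and friction keeps it where it is left
- cap_top (a point): centre of the top of the round black cap, 33 mm across, on top of the post (stand x = +85 mm); moves with the funnel holder: 290 mm above the bench all the way up, 225 mm fully down
- stem_tip (a point): lower end of the funnel's stem, 9 mm outer diameter, 40 mm long, of the white funnel (78 mm high, 63 mm across its rim, the rim 20 mm lower than the cap's top and 53 mm sideways from the cap's middle); on the axis stand x = y = 0; moves with the holder: 192 mm above the bench all the way up (40 mm above the cylinder's rim), 127 mm fully down (25 mm below the rim)
- amber_bottle: amber dropper bottle with a green cap, 28 mm across, 69 mm tall, loose bystander; origin at the centre of its underside
- white_bottle: white dropper bottle with an orange cap, 28 mm across, 74 mm tall, loose bystander; origin at the centre of its underside
- spare_funnel: small loose white funnel standing on its rim, stem up, 61 mm across, 58 mm tall, bystander; origin at the centre of its underside
- timer: small white bench timer lying flat, 62 x 66 x 20 mm, loose bystander; origin at the centre of its underside
Mind the look-alikes: they are no part of the job. Leave any orange look-alike of the measuring_cylinder alone.

How it is judged (in metres and radians):
On the way, in this order (a step that is already met when the one before it is completed fails the run):
1. the cylinder stands upright in the V, its mouth under the funnel's stem, the funnel still raised (horizontal distance between cylinder_mouth and stem_tip below 0.007 m and angle between measuring_cylinder's own z axis and vertical below 0.06 rad and height (world z) of measuring_cylinder below 0.005 m and value of joint funnel_slide below 0.025 m and linear speed of measuring_cylinder below 0.02 m/s), for 0.2 s.
2. the fingers press on the black cap, the cylinder standing under the stem (horizontal distance between cylinder_mouth and stem_tip below 0.007 m and angle between measuring_cylinder's own z axis and vertical below 0.06 rad and height (world z) of measuring_cylinder below 0.005 m and contact force between the fingers and funnel_slide_c2 above 1 N and value of joint funnel_slide below 0.058 m), for 0.1 s.
3. the funnel holder is pressed fully down, the stem inside the cylinder's mouth (horizontal distance between cylinder_mouth and stem_tip below 0.007 m and angle between measuring_cylinder's own z axis and vertical below 0.06 rad and height (world z) of measuring_cylinder below 0.005 m and value of joint funnel_slide above 0.06 m), for 0.2 s.
At the end, for the whole second after the job is handed in: the cylinder stands upright (within 0.06 rad) and at rest on the bench, its mouth within 7 mm of the funnel's axis, the holder pressed at least 60 of its 65 mm down and the stem's tip at least 15 mm below the rim of the mouth (all of step 3 and z of stem_tip in the frame of cylinder_mouth below -0.015 m and linear speed of measuring_cylinder below 0.01 m/s); the robot touches nothing.
It fails at once if the cylinder tips (more than 0.25 rad) (angle between measuring_cylinder's own z axis and vertical above 0.25 rad).
It fails at once if the cylinder is lifted off the bench (height (world z) of measuring_cylinder above 0.012 m).
It fails at once if the cylinder is pinched or rammed (more than 30 N from the fingers) (contact force between the fingers and measuring_cylinder above 30 N).
It fails at once if a dropper bottle, the spare funnel or the timer is moved more than 20 mm or knocked over (distance of any of amber_bottle, white_bottle, spare_funnel, timer from where it was at the start of the episode above 0.02 m or angle between any of amber_bottle, white_bottle, spare_funnel, timer's own z axis and vertical above 0.4 rad).
It also fails if it takes over 51 s, if anything falls off the work surface, if the arm or the gripper's body presses on something with over 40 N, if the wrist force passes 120 N, or if a joint passes its speed limit or range.

ROBOT

A 7-joint arm with a two-finger parallel gripper is mounted at the origin on a cart in front of the work surface, level with it; the furniture and walls round the work are solid. World frame = base frame: x ahead of the robot, y to its left, z up, the work surface at z = 0. Lengths are in mm, angles in rad, forces in N, time in s.
With the tool pointing down it reaches from about 425 to 875 mm from the base axis. Payload 8.4 kg.
Tool frame: the origin (TCP) lies midway between the tips of the shut fingers; the grasp point (between the pads) lies 19 mm behind it; z points along the fingers, y is the direction in which the jaws open and shut (so a half turn about z gives the same grasp; the last joint's range is limited). The gripper opens to 87 mm and grips with 3 to 60 N. Pads are 19 mm wide; open, the fingers measure 117 mm over their backs; the gripper's body (75 mm by 190 mm) begins 51 mm behind the grasp point.
Start: joints at [1.233, 0.333, 0.04, 1.465, -0.013, 1.343, -0.059], TCP at [153.728, -631.53, 194.846] pointing down, gripper open.
Joint ranges: [-2.58, 2.58], [-0.38, 2.09], [-1.3, 1.39], [0.25, 2.4], [-1.5, 4.64], [0.08, 2.09], [-2.65, 2.65]. Speed limits (rad/s): [2.22, 2.22, 2.79, 2.79, 3.14, 3.14, 3.14].

INTERFACE

Orientations are given as a rotation vector (axis times angle).
In Python, from rig import sense, grab_frame, close_job gives the robot as it stands.
- The arm moves only by the shell command python3 -m crank 'ROWS' [OPENING]. ROWS is JSON, a list of rows, each an object with "linear": the shift along the tool's x, y, z in units of 40 mm (1.0 is 40 mm), a list of three; "dr": the turn, a rotation vector about the tool's x, y, z in units of 5 degrees (1.0 is 5 degrees), a list of three. In form: [{"linear": [dx, dy, dz], "dr": [rx, ry, rz]}, ...]. A call has 1 to 10 rows; each row shifts and turns the commanded pose from where the row before left it, along the tool's axes as they then stand; what a row does not reach is not made up. A row lasts 1/8 s, in which the tool goes at most 62.5 mm and 10.7 degrees, less where a joint would pass 70% of its speed; a pose out of reach is approached as far as the arm can. A call is refused whole if a number of a shift passes 1 or a number of a turn 1, either way. A call with a gripper value outside its range is refused whole. OPENING is the finger opening in mm, from 0 to 87, set as the call begins (- or left out, the last holds). The fingers move at their own pace and stop on an object; the grip force is fixed at half the most. Time passes only in rows, so rows that do not move let the fingers close. It gives the time, the measured TCP pose, the force and the opening at its end, in the units of the state.
- sense(): the state, without advancing time (a new reading comes with each control period).
- grab_frame(name): name is "scene" or "top"; returns a dict with "pixels" (384x512x3 uint8, blue, green, red), "depth" (384x512 float32, mm along the optical axis (not along the pixel's ray), 0 where there is no reading), "mtx" (3x3 intrinsics, pixels), "pose" (4x4, takes a point from camera to world coordinates). Camera axes: x right, y down, z forward; pixel columns grow to the right and rows downward; lengths in mm; the calibration is good to about 2 mm. A picture is of the moment at which its call begins.
- close_job(): hands the job in, once; it reports no verdict.
The state is a dict: "t": time; "joint_positions": joint angles; "dq": joint speeds; "joint_torque": joint torques, N m; "ee_pos": TCP position; "orientation": TCP orientation; "force": force on the tool from outside, world axes, zero at the start; "ft_torque": the same for the moment, N m; "opening": finger opening in mm.
Only numpy, scipy, OpenCV 4.12 (cv2) and the standard library are available. Lean on these libraries where they do the work, as an engineer would, in place of code of your own. Each camera call takes 0.05 s, during which the arm holds its last target.

## Working session

There is one attempt and no reset: what is moved stays moved. The work goes in short steps, Python scripts to look and compute and a shell command to move; the robot and the scene stay as the last step left them, time stands still between calls to the robot, and variables do not carry over. Pictures are saved under pics/ and viewed, and the job is handed in when it is done.

```bash
mkdir -p pics; ls; cat > h.py <<'E'
import numpy as np, cv2
from rig import sense, grab_frame
def save(name,tag):
    f=grab_frame(name); cv2.imwrite(f'pics/{tag}.png',f['pixels']); np.savez(f'pics/{tag}.npz',**f); return f
def load(tag): return np.load(f'pics/{tag}.npz')
def ray(f,u,v):
    d=np.linalg.inv(f['mtx'])@[u,v,1]; P=f['pose']; return P[:3,3],P[:3,:3]@d
def atz(f,u,v,z):
    o,d=ray(f,u,v); s=(z-o[2])/d[2]; return o+s*d
def dep(f,u,v):
    o,d=ray(f,u,v); return o+f['depth'][int(v),int(u)]*d
def proj(f,p):
    P=f['pose']; c=P[:3,:3].T@(np.array(p)-P[:3,3]); q=f['mtx']@c; return q[:2]/q[2]
E
python3 - <<'E'
from h import *
print(sense())
for n in('scene','top'):
    f=save(n,n+'0'); print(f['mtx'],f['pose'])
E
```

```text
pics
{'t': 0.0, 'joint_positions': array([ 1.23282405,  0.33392108,  0.03985411,  1.46628447, -0.01341555,
        1.34332029, -0.05850884]), 'dq': array([ 0.00138159, -0.00273328, -0.00034897,  0.00150867,  0.00121967,
       -0.00047329,  0.00122355]), 'joint_torque': array([-1.08585613e-03, -6.56369305e+01,  1.33478846e+00, -4.03799486e+01,
       -5.98009257e-02,  4.51374741e-02,  1.82694971e-04]), 'ee_pos': array([ 153.59075294, -631.04587807,  193.94601284]), 'orientation': array([-3.11760223e+00, -3.73959319e-01,  4.54317460e-04]), 'force': array([-0.06057762,  0.13449197,  0.63966291]), 'ft_torque': array([0.10396675, 0.02203484, 0.00146698]), 'opening': 86.80333215250991}
[[471.40963413   0.         255.83395966]
 [  0.         471.40963413 190.46344973]
 [  0.           0.           1.        ]] [[-4.65223320e-01 -5.84096421e-01  6.65130539e-01 -1.78578582e+02]
 [-8.84989503e-01  2.90783154e-01 -3.63646445e-01  3.67048297e+02]
 [ 1.89958313e-02 -7.57810351e-01 -6.52198306e-01  8.86258133e+02]
 [ 0.00000000e+00  0.00000000e+00  0.00000000e+00  1.00000000e+00]]
[[481.28539286   0.         244.96090536]
 [  0.         481.28539286 197.18405653]
 [  0.           0.           1.        ]] [[-2.85009314e-02 -9.92440888e-01  1.19368255e-01  3.94174572e+02]
 [-9.98991062e-01  3.24261697e-02  3.10709152e-02 -6.42659134e+01]
 [-3.47067020e-02 -1.18362270e-01 -9.92363753e-01  1.56697970e+03]
 [ 0.00000000e+00  0.00000000e+00  0.00000000e+00  1.00000000e+00]]
```

```bash
python3 - <<'E'
from h import *
f=load('top0');g=load('scene0')
a=f['pixels'][155:285,150:350]; cv2.imwrite('pics/topc.png',cv2.resize(a,None,fx=4,fy=4,interpolation=cv2.INTER_CUBIC))
a=g['pixels'][120:330,140:360]; cv2.imwrite('pics/scc.png',cv2.resize(a,None,fx=2.8,fy=2.8,interpolation=cv2.INTER_CUBIC))
E
python3 - <<'E'
from h import *
f=load('top0');g=load('scene0')
T=lambda u,v:(150+u/4,155+v/4)
S=lambda u,v:(140+u/2.8,120+v/2.8)
def p(n,x): print(n,np.round(x,1))
e1=atz(f,*T(362,117),12);e2=atz(f,*T(401,302),12)
p('top legend1',e1);p('top legend2',e2)
p('sc leg1',atz(g,*S(258,288),12));p('sc leg2',atz(g,*S(361,388),12))
p('top post',atz(f,*T(525,183),14)); 
p('cap top',atz(f,*T(540,137),290)); p('sc cap',atz(g,*S(427,50),280))
p('cap dep',dep(f,*T(540,130)));
p('funnel top rim', atz(f,*T(417,165),270));p('sc rim',atz(g,*S(343,106),270))
p('sc foot',atz(g,*S(177,478),6)); p('sc mouth',atz(g,*S(166,356),152))
p('top foot',atz(f,*T(181,324),6)); p('top mouth',atz(f,*T(150,316),152))
for n,(u,v) in dict(o1=(115,411),o2=(281,536),).items(): p(n,atz(g,*S(u,v),6))
for n,(u,v) in dict(timer=(98,108),spare=(665,92),).items(): p(n,atz(f,*T(u,v),20))
p('white',atz(f,*T(685,331),50)); p('amber',atz(f,*T(386,8),50)); p('ring',atz(f,*T(494,40),20))
# stand from leg ends
m=(e1+e2)/2; d=e2-e1; L=np.linalg.norm(d); n=np.array([-d[1],d[0]])/L
post=atz(f,*T(525,183),14)[:2]
if n@(post-m[:2])<0:n=-n
p('L',L);p('n',n);p('dir post',(post-m[:2])/np.linalg.norm(post-m[:2]));p('dist',np.linalg.norm(post-m[:2]))
E
```

```text
top legend1 [624.2  -2.2  12. ]
top legend2 [472.4 -29.6  12. ]
sc leg1 [625.2  -3.9  12. ]
sc leg2 [473.6 -30.6  12. ]
top post [ 565.5 -132.9   14. ]
cap top [ 565.6 -131.9  290. ]
sc cap [ 564.7 -130.8  280. ]
cap dep [ 571.8 -132.6  279.3]
funnel top rim [551.9 -48.9 270. ]
sc rim [539.9 -40.3 270. ]
sc foot [461.4 147.9   6. ]
sc mouth [462.2 147.9 152. ]
top foot [460.3 149.7   6. ]
top mouth [460.7 152.6 152. ]
o1 [550.5 167.6   6. ]
o2 [372.6  97.    6. ]
timer [637.7 213.   20. ]
spare [ 635.2 -248.4   20. ]
white [ 441.1 -251.7   50. ]
amber [706.2 -25.4  50. ]
ring [ 682.8 -111.8   20. ]
L 154.3
n [ 0.2 -1. ]
dir post [ 0.1 -1. ]
dist 118.3
```

```bash
cat >> h.py <<'E'
from scipy.optimize import least_squares
def W(s,x,y,z):
    c,sn=np.cos(s[2]),np.sin(s[2]); return [s[0]+c*x-sn*y, s[1]+sn*x+c*y, z]
def draw(f,s,cyl=None,sc=4,box=(150,155,200,130),out='pics/o.png',slide=0):
    im=f['pixels'][box[1]:box[1]+box[3],box[0]:box[0]+box[2]]; im=cv2.resize(im,None,fx=sc,fy=sc,interpolation=cv2.INTER_CUBIC)
    q=lambda p:tuple(int(round(a)) for a in (np.array(proj(f,p))-box[:2]+.5)*sc-.5)
    r2=2**.5/2
    for sg in(1,-1):
        L=[]
        for off in(0,16):  # inner face, outer face
            x0=35+off*2**.5; L.append([W(s,x0,0,12),W(s,x0-118*r2-off*r2*1,sg*(118*r2+off*r2),12)])
        cv2.line(im,q(W(s,35,0,12)),q(W(s,-38,sg*73,12)),(0,255,255),1)
        cv2.line(im,q(W(s,-38-0,sg*73,12)),q(W(s,-38+11.3,sg*(73+11.3),12)),(0,255,255),1)
        cv2.line(im,q(W(s,57.6,0,12)),q(W(s,-26.7,sg*84.3,12)),(0,255,255),1)
    def circ(c,r,col):
        P=[q([c[0]+r*np.cos(t),c[1]+r*np.sin(t),c[2]]) for t in np.linspace(0,6.3,40)]; cv2.polylines(im,[np.array(P)],1,col,1)
    circ(W(s,85,0,290-slide),16.5,(0,0,255)); circ(W(s,0,0,270-slide),31.5,(0,0,255)); circ(W(s,0,0,192-slide),4.5,(0,255,0)); circ(W(s,85,0,12),9,(255,0,255))
    if cyl is not None:
        for z in(0,6):
            P=[q([cyl[0]+26.5*np.cos(cyl[2]+np.pi/2+k*np.pi/3),cyl[1]+26.5*np.sin(cyl[2]+np.pi/2+k*np.pi/3),z]) for k in range(6)]; cv2.polylines(im,[np.array(P)],1,(0,255,0),1)
        circ([cyl[0],cyl[1],152],12,(0,255,0))
    cv2.imwrite(out,im)
E
python3 - <<'E'
from h import *
f=load('top0');g=load('scene0')
s=[550.5,-48.2,np.arctan2(-.985,.16)]
draw(f,s,[461,148.7,0.25],out='pics/o1.png')
draw(g,s,[461,148.7,0.25],sc=2.8,box=(140,120,220,210),out='pics/o2.png')
E
cat >> h.py <<'E'
from scipy.spatial.transform import Rotation as Ro
def pose():
    s=sense(); return np.array(s['ee_pos']),Ro.from_rotvec(s['orientation']),s
def tool(fwd_az,tilt):
    "tool z tilted `tilt` deg from down toward heading az(deg); tool x ~ heading (horizontal, up-tilted)"
    a=np.radians(fwd_az);t=np.radians(tilt)
    h=np.array([np.cos(a),np.sin(a),0]);u=np.array([0,0,1.])
    z=np.sin(t)*h-np.cos(t)*u; x=np.cos(t)*h+np.sin(t)*u; y=np.cross(z,x)
    return Ro.from_matrix(np.c_[x,y,z])
def rows(pt,Rt,n,p=None,R=None):
    if p is None: p,R,_=pose()
    Rr=(R.inv()*Rt).as_rotvec()/n; M=Ro.from_rotvec(Rr).as_matrix()
    A=sum(np.linalg.matrix_power(M,k) for k in range(n))
    l=np.linalg.solve(A,R.inv().apply(np.array(pt)-p))
    print('n',n,'linear',np.round(l/40,3),'dr',np.round(np.degrees(Rr)/5,3))
E
python3 - <<'E'
from h import *
p,R,s=pose(); print(p,R.as_matrix().round(3))
E
```

```text
[ 153.59974795 -631.11912392  194.06642535] [[ 0.972  0.236 -0.   ]
 [ 0.236 -0.972  0.001]
 [-0.    -0.001 -1.   ]]
```

```bash
cat >> h.py <<'E'
def toolf(az,tilt):
    return tool(az,tilt)*Ro.from_euler('z',180,degrees=True)
E
python3 - <<'E'
from h import *
p,R,s=pose()
A=[560,-280,380];Ra=tool(60,0)
rows(A,Ra,18)
rows([420,330,330],toolf(-68.3,0),20,np.array(A),Ra)
E
```

```text
n 18 linear [ 0.763 -0.071 -0.258] dr [-0.001 -0.    -0.515]
n 20 linear [ 0.768 -0.255  0.063] dr [ 0.    -0.    -0.517]
```

```bash
python3 -m crank '[{"linear":[0,0,-0.8],"dr":[0,0,0]},{"linear":[0.76,-0.07,-0.26],"dr":[0,0,-0.52]},{"linear":[0.76,-0.07,-0.26],"dr":[0,0,-0.52]},{"linear":[0.76,-0.07,-0.26],"dr":[0,0,-0.52]},{"linear":[0.76,-0.07,-0.26],"dr":[0,0,-0.52]},{"linear":[0.76,-0.07,-0.26],"dr":[0,0,-0.52]},{"linear":[0.76,-0.07,-0.26],"dr":[0,0,-0.52]},{"linear":[0.76,-0.07,-0.26],"dr":[0,0,-0.52]},{"linear":[0.76,-0.07,-0.26],"dr":[0,0,-0.52]},{"linear":[0.76,-0.07,-0.26],"dr":[0,0,-0.52]}]' 20
python3 -m crank '[{"linear":[0.76,-0.07,-0.26],"dr":[0,0,-0.52]},{"linear":[0.76,-0.07,-0.26],"dr":[0,0,-0.52]},{"linear":[0.76,-0.07,-0.26],"dr":[0,0,-0.52]},{"linear":[0.76,-0.07,-0.26],"dr":[0,0,-0.52]},{"linear":[0.76,-0.07,-0.26],"dr":[0,0,-0.52]},{"linear":[0.76,-0.07,-0.26],"dr":[0,0,-0.52]},{"linear":[0.76,-0.07,-0.26],"dr":[0,0,-0.52]},{"linear":[0.76,-0.07,-0.26],"dr":[0,0,-0.52]},{"linear":[0.76,-0.07,-0.26],"dr":[0,0,-0.52]}]'
python3 - <<'E'
from h import *
p,R,s=pose(); print(p.round(),s['joint_positions'].round(2))
save('scene','scene1');save('top','top1')
rows([420,330,330],toolf(-68.3,0),20)
rows([400,340,330],toolf(-68.3,30),20)
E
```

```text
t: 1.35
ee_pos: [393.1, -496.5, 321.1]
orientation: [-2.977, -1.003, -0.0]
force: [-0.7, -0.1, -1.0]
opening: 20.1
t: 2.48
ee_pos: [557.7, -278.8, 414.8]
orientation: [-2.712, -1.586, -0.0]
force: [0.5, -0.9, -0.2]
opening: 19.9
[ 558. -279.  415.] [ 0.63  0.29 -0.33  1.09  0.09  1.78 -0.18]
n 20 linear [ 0.764 -0.247  0.108] dr [ 0.001 -0.001 -0.507]
n 20 linear [ 0.783 -0.282 -0.098] dr [-0.131 -0.281 -0.496]
```

```bash
python3 - <<'E'
from h import *
f=load('top0');g=load('scene0')
for n,(u,v) in dict(bottle=(95,210),lid=(75,225),vial=(113,234),plier=(95,265),twee=(130,262),box=(115,190)).items(): print(n,dep(f,u,v).round())
print(dep(g,40,275).round(),dep(g,50,310).round())
E
python3 -m crank '[{"linear":[0.78,-0.28,-0.1],"dr":[-0.13,-0.28,-0.5]},{"linear":[0.78,-0.28,-0.1],"dr":[-0.13,-0.28,-0.5]},{"linear":[0.78,-0.28,-0.1],"dr":[-0.13,-0.28,-0.5]},{"linear":[0.78,-0.28,-0.1],"dr":[-0.13,-0.28,-0.5]},{"linear":[0.78,-0.28,-0.1],"dr":[-0.13,-0.28,-0.5]},{"linear":[0.78,-0.28,-0.1],"dr":[-0.13,-0.28,-0.5]},{"linear":[0.78,-0.28,-0.1],"dr":[-0.13,-0.28,-0.5]},{"linear":[0.78,-0.28,-0.1],"dr":[-0.13,-0.28,-0.5]},{"linear":[0.78,-0.28,-0.1],"dr":[-0.13,-0.28,-0.5]},{"linear":[0.78,-0.28,-0.1],"dr":[-0.13,-0.28,-0.5]}]'
python3 - <<'E'
from h import *
p,R,s=pose(); print(p.round(),s['joint_positions'].round(2),s['force'])
rows([400,340,330],toolf(-68.3,30),10)
save('scene','scene2')
E
```

```text
bottle [544. 440. 121.]
lid [508. 544.  10.]
vial [475. 421.   2.]
plier [376. 478.   5.]
twee [382. 364.   4.]
box [610. 393.  72.]
[571. 458. 114.] [509. 459.  72.]
t: 3.82
ee_pos: [547.9, 50.6, 414.1]
orientation: [2.135, 1.981, -0.224]
force: [0.7, 0.1, -0.5]
opening: 19.9
[548.  51. 414.] [ 0.16  0.16 -0.61  1.29  0.35  1.79 -0.46] [ 0.69903993  0.09673981 -0.50099877]
n 10 linear [ 0.794 -0.281 -0.104] dr [-0.137 -0.28  -0.498]
```

```bash
python3 - <<'E'
from h import *
p,R,s=pose(); g=load('scene2')
v,u=np.mgrid[0:384,0:512]; D=g['depth']; m=D>0
K=np.linalg.inv(g['mtx']); d=np.stack([u,v,np.ones_like(u)],-1)@K.T
X=(d*D[...,None])@g['pose'][:3,:3].T+g['pose'][:3,3]
q=R.inv().apply((X-p).reshape(-1,3)); k=(m.ravel())&(np.linalg.norm(q,axis=1)<320)&(X.reshape(-1,3)[:,2]>330)
q=q[k]; print(len(q))
for z0 in range(-300,20,15):
    b=q[(q[:,2]>=z0)&(q[:,2]<z0+15)]
    if len(b): print(z0,len(b),'x',b[:,0].min().round(),b[:,0].max().round(),'y',b[:,1].min().round(),b[:,1].max().round())
a=g['pixels'][0:130,130:290]; cv2.imwrite('pics/gr.png',cv2.resize(a,None,fx=4,fy=4))
E
```

```text
9466
-255 87 x 3.0 38.0 y -40.0 -7.0
-240 370 x -28.0 38.0 y -43.0 7.0
-225 227 x -36.0 29.0 y -37.0 7.0
-210 849 x -42.0 33.0 y -49.0 19.0
-195 364 x -42.0 33.0 y -50.0 14.0
-180 267 x -26.0 21.0 y -50.0 -7.0
-165 292 x -26.0 22.0 y -50.0 17.0
-150 1168 x -41.0 91.0 y -94.0 276.0
-135 743 x -41.0 129.0 y -93.0 279.0
-120 830 x -43.0 144.0 y -87.0 280.0
-105 551 x -41.0 158.0 y -87.0 283.0
-90 396 x 40.0 168.0 y 260.0 281.0
-75 395 x 44.0 173.0 y 258.0 278.0
-60 412 x -14.0 181.0 y -18.0 279.0
-45 466 x -16.0 186.0 y -18.0 277.0
-30 383 x -12.0 189.0 y -15.0 278.0
-15 350 x 61.0 188.0 y 253.0 275.0
0 345 x 65.0 190.0 y 253.0 276.0
15 305 x 69.0 190.0 y 253.0 274.0
```

```bash
python3 - <<'E'
from h import *
p,R,s=pose(); g=load('scene2'); print(s['t'],p)
q=lambda v: ((proj(g,p+R.apply(v))-[130,0])*4).round()
for v in([0,0,0],[0,0,-19],[0,0,-70],[37,95,-70],[-37,95,-70],[37,-95,-70],[-37,-95,-70],[9,17,0],[-9,-17,0]): print(v,q(v), )
for (u,w) in((345,410),(375,390),(355,340),(296,392),(455,325),(415,225),(240,270),(360,180)):
    P=dep(g,130+u/4,w/4-.5); print((u,w),R.inv().apply(P-p).round())
E
```

```text
3.875 [546.24442765  56.62868139 413.38198276]
[0, 0, 0] [354. 438.]
[0, 0, -19] [344. 407.]
[0, 0, -70] [315. 320.]
[37, 95, -70] [177. 254.]
[-37, 95, -70] [316. 194.]
[37, -95, -70] [314. 467.]
[-37, -95, -70] [472. 394.]
[9, 17, 0] [325. 427.]
[-9, -17, 0] [384. 449.]
(345, 410) [  3. -17. -31.]
(375, 390) [-14. -13. -32.]
(355, 340) [   2.  -87. -115.]
(296, 392) [  31.  -84. -101.]
(455, 325) [ -40.  -86. -100.]
(415, 225) [ -39.  -68. -140.]
(240, 270) [  27.  -20. -123.]
(360, 180) [-120.  352.   90.]
```

```bash
python3 -m crank '[{"linear":[0,0,0],"dr":[0,0,0]}]'
python3 - <<'E'
from h import *
g=save('scene','scene3')
p,R,s=pose();print(s['t'],p)
a=g['pixels'][0:130,130:290]; a=cv2.resize(a,None,fx=4,fy=4)
q=lambda v: tuple(int(x) for x in ((proj(g,p+R.apply(v))-[130,0])*4).round())
for y in(95,-95):
  for x in (37,-37): cv2.circle(a,q([x,y,-70]),4,(0,255,0),-1)
cv2.circle(a,q([0,0,0]),4,(0,0,255),-1)
cv2.imwrite('pics/gr2.png',a)
E
```

```text
t: 4.0
ee_pos: [547.8, 51.1, 414.1]
orientation: [2.134, 1.983, -0.224]
force: [-0.1, 0.0, -0.1]
opening: 19.8
4.05 [548.17103661  49.5722871  414.15185513]
```

```bash
python3 - <<'E'
from h import *
g=save('top','top3')
p,R,s=pose()
c=proj(g,p); print(c, s['opening'])
x0,y0=int(c[0])-60,int(c[1])-50
a=g['pixels'][y0:y0+100,x0:x0+130]; a=cv2.resize(a,None,fx=6,fy=6)
q=lambda v: tuple(int(x) for x in ((proj(g,p+R.apply(v))-[x0,y0])*6).round())
for y in(95,-95):
  for x in (37,-37): cv2.circle(a,q([x,y,-70]),4,(0,255,0),-1)
cv2.circle(a,q([0,0,0]),4,(0,0,255),-1)
cv2.imwrite('pics/gr3.png',a)
E
```

```text
[213.0629102  191.86008018] 19.81025431400281
```

```bash
python3 - <<'E'
from h import *
g=load('top3'); p,R,s=pose(); print(R.as_matrix().round(3))
x0,y0=153,141
for (u,w) in((155,50),(300,50),(325,110),(320,40),(355,65),(160,470),(300,500),(330,515),(230,440),(325,200),(325,360),(345,340)):
    P=dep(g,x0+u/6,y0+w/6); print((u,w),P.round(),R.inv().apply(P-p).round())
sc=load('scene3'); print(dep(sc,130+362/4,400/4).round(),dep(sc,130+300/4,388/4).round(),dep(sc,130+448/4,322/4).round())
E
```

```text
[[ 0.082  0.996  0.036]
 [ 0.963 -0.07  -0.262]
 [-0.258  0.057 -0.964]]
(155, 50) [627. 109. 545.] [  30.   81. -139.]
(300, 50) [621.  54. 562.] [ -27.   80. -141.]
(325, 110) [604.  48. 536.] [ -27.   63. -115.]
(320, 40) [624.  47. 561.] [ -34.   84. -139.]
(355, 65) [624.  38. 522.] [-32.  82. -98.]
(160, 470) [474. 109. 542.] [  19.  -71. -142.]
(300, 500) [461.  58. 550.] [ -33.  -80. -136.]
(330, 515) [458.  51. 519.] [ -32.  -85. -105.]
(230, 440) [484.  83. 548.] [  -7.  -59. -140.]
(325, 200) [570.  48. 542.] [ -32.   29. -122.]
(325, 360) [513.  50. 536.] [ -33.  -29. -120.]
(345, 340) [521.  44. 524.] [ -35.  -21. -105.]
[529.  60. 444.] [463. 116. 497.] [455.  52. 516.]
```

```bash
python3 - <<'E'
from h import *
rows([410,290,150],toolf(-68.3,30),10)
E
```

```text
n 10 linear [ 0.847 -0.297  0.361] dr [-0.138 -0.28  -0.501]
```

```bash
python3 -m crank '[{"linear":[0.85,-0.3,0.36],"dr":[-0.14,-0.28,-0.5]},{"linear":[0.85,-0.3,0.36],"dr":[-0.14,-0.28,-0.5]},{"linear":[0.85,-0.3,0.36],"dr":[-0.14,-0.28,-0.5]},{"linear":[0.85,-0.3,0.36],"dr":[-0.14,-0.28,-0.5]},{"linear":[0.85,-0.3,0.36],"dr":[-0.14,-0.28,-0.5]},{"linear":[0.85,-0.3,0.36],"dr":[-0.14,-0.28,-0.5]},{"linear":[0.85,-0.3,0.36],"dr":[-0.14,-0.28,-0.5]},{"linear":[0.85,-0.3,0.36],"dr":[-0.14,-0.28,-0.5]},{"linear":[0.85,-0.3,0.36],"dr":[-0.14,-0.28,-0.5]},{"linear":[0.85,-0.3,0.36],"dr":[-0.14,-0.28,-0.5]}]'
python3 - <<'E'
from h import *
g=save('scene','scene4'); p,R,s=pose(); print(s['t'],p.round(),s['joint_positions'].round(2)); print(R.as_matrix().round(2))
save('top','top4')
E
```

```text
t: 5.35
ee_pos: [409.1, 291.3, 149.0]
orientation: [1.505, 2.216, -0.401]
force: [0.3, 0.2, 0.4]
opening: 20.1
5.4 [405. 293. 145.] [-0.36  0.39 -0.84  1.73  0.63  1.59 -0.96]
[[-0.33  0.93  0.19]
 [ 0.8   0.38 -0.47]
 [-0.5  -0.   -0.87]]
```

```bash
python3 - <<'E'
from h import *
g=load('scene4'); p,R,s=pose()
x0,y0=70,220
a=g['pixels'][y0:y0+130,x0:x0+160]; a=cv2.resize(a,None,fx=5,fy=5,interpolation=cv2.INTER_CUBIC)
a=np.clip(a.astype(float)*1.8,0,255).astype(np.uint8)
q=lambda v: tuple(int(x) for x in ((proj(g,p+R.apply(v))-[x0,y0])*5).round())
for y in(95,-95):
  for x in (37,-37): cv2.circle(a,q([x,y,-70]),4,(0,255,0),-1)
cv2.circle(a,q([0,0,0]),4,(0,0,255),-1)
cv2.imwrite('pics/gr4.png',a)
E
python3 -m crank '[{"linear":[0.5,0,0.87],"dr":[0,0,0]},{"linear":[0.5,0,0.87],"dr":[0,0,0]},{"linear":[0.4,0,0.7],"dr":[0,0,0]}]'
python3 - <<'E'
from h import *
g=save('scene','scene5'); p,R,s=pose(); print(s['t'],p.round(),s['force'].round(1))
a=g['pixels'][230:370,50:230]; a=cv2.resize(a,None,fx=4.4,fy=4.4,interpolation=cv2.INTER_CUBIC)
a=np.clip(a.astype(float)*2,0,255).astype(np.uint8)
q=lambda v: tuple(int(x) for x in ((proj(g,p+R.apply(v))-[50,230])*4.4).round())
cv2.circle(a,q([0,0,0]),4,(0,0,255),-1)
cv2.imwrite('pics/gr5.png',a)
E
```

```text
t: 5.82
ee_pos: [410.3, 290.1, 36.3]
orientation: [1.507, 2.215, -0.401]
force: [0.4, -0.2, -0.5]
opening: 20.3
5.875 [409. 288.  33.] [-1.3 -2.2 -4.3]
```

```bash
python3 -m crank '[{"linear":[0.25,0,0.43],"dr":[0,0,0]},{"linear":[0.05,0,0.087],"dr":[0,0,0]},{"linear":[0,0,0],"dr":[0,0,0]}]'; python3 -m crank '[{"linear":[0.05,0,0.087],"dr":[0,0,0]}]';python3 -m crank '[{"linear":[0.05,0,0.087],"dr":[0,0,0]}]'; python3 -c "
from h import *
for i in range(3): 
  p,R,s=pose(); print(p)"
```

```text
t: 6.25
ee_pos: [409.1, 291.8, 13.9]
orientation: [1.504, 2.217, -0.4]
force: [0.3, 0.7, -0.0]
opening: 19.9
t: 6.38
ee_pos: [409.3, 292.3, 10.3]
orientation: [1.504, 2.217, -0.398]
force: [0.6, 0.3, -0.1]
opening: 20.2
t: 6.5
ee_pos: [409.0, 291.9, 5.6]
orientation: [1.503, 2.218, -0.399]
force: [-0.7, -0.7, -0.5]
opening: 19.8
[409.04027292 291.88321825   5.61605501]
[409.04027292 291.88321825   5.61605501]
[409.04027292 291.88321825   5.61605501]
```

```bash
for i in 1; do python3 -m crank '[{"linear":[0.03,0,0.052],"dr":[0,0,0]}]'; done;  python3 -m crank '[{"linear":[0.03,0,0.052],"dr":[0,0,0]},{"linear":[0.0,0,0.0],"dr":[0,0,0]}]'; python3 -c "
from h import *
g=save('top','top6'); g=save('scene','scene6')
"
```

```text
t: 6.62
ee_pos: [408.8, 291.6, 2.8]
orientation: [1.503, 2.218, -0.4]
force: [0.4, -0.1, -0.6]
opening: 20.0
t: 6.88
ee_pos: [408.7, 291.6, 0.3]
orientation: [1.503, 2.218, -0.401]
force: [-0.3, 0.8, 0.3]
opening: 20.1
```

```bash
python3 - <<'E'
from h import *
g=load('top6'); p,R,s=pose(); print(R.as_matrix().round(3))
c=proj(g,p); x0,y0=int(c[0])-55,int(c[1])-45
a=g['pixels'][y0:y0+90,x0:x0+100]; a=cv2.resize(a,None,fx=7,fy=7,interpolation=cv2.INTER_CUBIC)
a=np.clip(a.astype(float)*1.8,0,255).astype(np.uint8)
q=lambda v: tuple(int(x) for x in ((proj(g,p+R.apply(v))-[x0,y0])*7).round())
cv2.circle(a,q([0,0,0]),4,(0,0,255),-1);cv2.circle(a,q([0,0,-31]),4,(0,255,255),-1)
for y in(95,-95):
  for x in (37,-37): cv2.circle(a,q([x,y,-100]),4,(0,255,0),-1)
cv2.imwrite('pics/gr6.png',a); print(x0,y0)
E
```

```text
[[-0.321  0.929  0.187]
 [ 0.805  0.371 -0.463]
 [-0.5    0.002 -0.866]]
97 208
```

```bash
python3 -m crank '[{"linear":[0.05,0,0.087],"dr":[0,0,0]},{"linear":[0.05,0,0.087],"dr":[0,0,0]}]'; python3 -m crank '[{"linear":[0.04,0,0.07],"dr":[0,0,0]}]';python3 -m crank '[{"linear":[0.03,0,0.052],"dr":[0,0,0]}]'
```

```text
t: 7.22
ee_pos: [408.8, 291.6, -7.8]
orientation: [1.503, 2.218, -0.4]
force: [-0.4, 0.5, 0.2]
opening: 20.0
t: 7.35
ee_pos: [408.8, 291.5, -11.1]
orientation: [1.503, 2.218, -0.401]
force: [0.1, 0.4, 0.7]
opening: 20.2
t: 7.48
ee_pos: [408.8, 291.6, -13.4]
orientation: [1.503, 2.218, -0.401]
force: [0.1, -0.1, 0.0]
opening: 20.2
```

```bash
python3 -m crank '[{"linear":[0.03,0,0.052],"dr":[0,0,0]}]';python3 -m crank '[{"linear":[0.0,0,0.0],"dr":[0,0,0]}]'
```

```text
t: 7.6
ee_pos: [408.8, 291.6, -15.7]
orientation: [1.503, 2.218, -0.4]
force: [0.5, -1.1, 0.2]
opening: 20.2
t: 7.72
ee_pos: [408.9, 291.5, -15.7]
orientation: [1.503, 2.218, -0.401]
force: [-0.3, -0.3, -0.3]
opening: 20.3
```

```bash
python3 -m crank '[{"linear":[0.025,0,0.044],"dr":[0,0,0]}]';python3 -m crank '[{"linear":[0.025,0,0.044],"dr":[0,0,0]}]';python3 -m crank '[{"linear":[0.025,0,0.044],"dr":[0,0,0]}]'
```

```text
t: 7.85
ee_pos: [409.1, 291.6, -17.4]
orientation: [1.503, 2.217, -0.4]
force: [1.0, -0.5, 2.3]
opening: 20.0
t: 7.98
ee_pos: [409.4, 291.5, -19.1]
orientation: [1.503, 2.217, -0.4]
force: [0.3, -0.4, 12.7]
opening: 20.1
t: 8.1
ee_pos: [409.5, 291.5, -19.6]
orientation: [1.502, 2.215, -0.4]
force: [-5.0, -2.2, 30.6]
opening: 20.3
```

```bash
python3 -m crank '[{"linear":[-0.25,0,-0.43],"dr":[0,0,0]}]'; cat > srch.py <<'E'
import numpy as np
def box(x,y,s,d):
    g=[np.arange(a,b+1e-6,(b-a)/max(1,int(np.ceil((b-a)/d)))) for a,b in(x,y,s)]
    P=np.stack(np.meshgrid(*g,indexing='ij'),-1).reshape(-1,3)
    m=np.zeros(len(P),bool)
    for k,(a,b) in enumerate((x,y,s)): m|=(abs(P[:,k]-a)<1e-6)|(abs(P[:,k]-b)<1e-6)
    return P[m]
def gripper(g):
    # tip frame: s = distance back from tip; returned z=-s
    F=np.r_[box((-9.5,9.5),(g/2,g/2+13),(0,70),3),box((-9.5,9.5),(-g/2-13,-g/2),(0,70),3)]
    B=np.r_[box((-37.5,37.5),(-95,95),(70,117),8),box((-43,43),(-50,50),(117,240),12),box((-55,55),(-55,55),(240,330),15)]
    F=F.copy();B=B.copy();F[:,2]*=-1;B[:,2]*=-1
    return F,B
def Rm(az,tilt,roll):
    a,t,r=np.radians([az,tilt,roll]); h=np.array([np.cos(a),np.sin(a),0]);u=np.array([0,0,1.])
    z=np.sin(t)*h-np.cos(t)*u;x=np.cos(t)*h+np.sin(t)*u;y=np.cross(z,x)
    return np.c_[x*np.cos(r)+y*np.sin(r),-x*np.sin(r)+y*np.cos(r),z]
def dcyl(P,c,r,h):  # clearance of points to upright cylinder (horizontal), inf above
    d=np.hypot(P[:,0]-c[0],P[:,1]-c[1])-r; d=np.where(P[:,2]>h+4,1e3,d); return d.min()
O=[((550.5,168),12,152),((550.5,168),27,6),((372.6,97),12,152),((372.6,97),27,6),((637.7,213),45,20),((551,-46.5),33,-1)]
S=np.array([551,-46.5]); ax=np.array([.16,-.987]); pe=np.array([.987,.16])
def stand(P,slide=0):
    q=P[:,:2]-S; x=q@ax;y=q@pe; z=P[:,2]; d=[1e3]
    # funnel rim/cone, stem, post
    m=(z>228)&(z<274); 
    r=np.hypot(x,y)
    if m.any(): d.append((r[m]-32).min())
    m=(z>188)&(z<=228)
    if m.any(): d.append((r[m]-6).min())
    rp=np.hypot(x-85,y); m=z<292
    if m.any(): d.append((rp[m]-17).min())
    m=(z<15)
    if m.any():
        for sg in(1,-1):
            # leg centreline dir
            t=np.array([-1,sg])/2**.5; c0=np.array([35+8*2**.5,0])
            w=np.c_[x[m],y[m]]-c0; l=np.clip(w@t,0,118); d.append((np.hypot(*(w-l[:,None]*t).T)-8).min())
    m=(z>225)&(z<275)&(x>0)&(x<85)
    if m.any(): d.append((abs(y[m])-8).min())
    return min(d)
def contact(F,B,C,p,e_list,tube=True):
    """gripper tip-frame pts already rotated & z-placed, horizontally centred at tip. returns list of (e,adv,normal ang,zc)"""
    pd=np.array(p);qd=np.array([-p[1],p[0]]); res=[]
    A=np.r_[F,B]; nF=len(F)
    f=A[:,:2]@pd; l=A[:,:2]@qd; z=A[:,2]
    for e in e_list:
        best=(1e9,);
        ll=l+e
        D=np.full(len(A),1e9)   # axis position ahead of tip needed
        m=(z<=156)&(abs(ll)<12); D[m]=-(f[m]+np.sqrt(144-ll[m]**2)); 
        ft=np.full(len(A),False)
        m=(z<=7)&(abs(ll)<24.5); d2=-(f[m]+np.sqrt(24.5**2-ll[m]**2))
        D[m]=np.minimum(D[m],d2) ; 
        D=-np.where(D==1e9,-1e9,-D*-1) if False else D
        k=np.argmin(D); res.append((e,-D[k],k,ll[k],z[k],k<nF,np.sort(-D[nF:])[-1]))
    return res
E
echo ok
```

```text
t: 8.22
ee_pos: [408.3, 291.1, -2.0]
orientation: [1.503, 2.219, -0.403]
force: [-0.5, 0.0, 0.0]
opening: 19.7
ok
```

```bash
cat > run1.py <<'E'
from srch import *
import pickle,sys
start=np.array([460.5,149]); goal=np.array([551,-46.5])
pdir=(goal-start)/np.linalg.norm(goal-start)
res=[]
elist=np.arange(-60,61,2.0)
for g in (20,24,40,87):
    F0,B0=gripper(g)
    for az in range(-180,180,15):
        for tilt in (20,27,33,40,50,60):
            for roll in range(-90,90,15):
                R=Rm(az,tilt,roll); F=F0@R.T;B=B0@R.T; zl=min(F[:,2].min(),B[:,2].min()-3)
                if F[:,2].min()>B[:,2].min(): continue
                for zm in (2,8):
                    A=np.r_[F,B]; z=A[:,2]-zl+zm; 
                    f=A[:,:2]@pdir; l=A[:,:2]@[-pdir[1],pdir[0]]
                    sel=(z<=156); f_,l_,z_=f[sel],l[sel],z[sel]; isF=(np.arange(len(A))<len(F))[sel]
                    ll=l_[None]+elist[:,None]
                    D=np.where(abs(ll)<12,f_+np.sqrt(np.maximum(0,144-ll**2)),-1e3)
                    D2=np.where((abs(ll)<24.5)&(z_<7),f_+np.sqrt(np.maximum(0,24.5**2-ll**2)),-1e3)
                    D=np.maximum(D,D2); ok=isF&(z_<27)
                    Dok=np.where(ok,D,-1e3).max(1); Dbad=np.where(ok,-1e3,D).max(1)
                    for i in range(4,len(elist)-4):
                        if Dok[i]<-900 or Dok[i]<Dbad[i]+4: continue
                        if Dok[i]<=Dok[i-4:i+5].min()+1e-9 and Dok[i-4:i].max()>Dok[i]+1.2 and Dok[i+1:i+5].max()>Dok[i]+1.2:
                            res.append((g,az,tilt,roll,zm,elist[i],Dok[i],-zl+zm))
print(len(res)); pickle.dump((pdir,res),open('r1.pkl','wb'))
E
python3 run1.py
cat > run2.py <<'E'
from srch import *
import pickle
pdir,res=pickle.load(open('r1.pkl','rb')); start=np.array([460.5,149]); qd=np.array([-pdir[1],pdir[0]])
G={g:gripper(g) for g in(20,24,40,87)}
dist=[0,20,40,55,70,85,100,115,130,150,175,200,215]
tab=np.zeros((len(res),len(dist)))
for i,(g,az,ti,ro,zm,e,D,tz) in enumerate(res):
    F,B=G[g]; A=np.r_[F,B]@Rm(az,ti,ro).T
    for j,s in enumerate(dist):
        C=start+pdir*s
        P=A.copy(); T=C-pdir*D+qd*e; P[:,:2]+=T; P[:,2]+=tz
        tab[i,j]=min(min(dcyl(P,*o) for o in O[:5]),stand(P))
pickle.dump((dist,tab),open('r2.pkl','wb'))
for j,s in enumerate(dist):
    k=np.argsort(-tab[:,j])[:3]; print(s,(tab[:,j]>4).sum(),[(res[i][:6],round(tab[i,j])) for i in k])
E
python3 run2.py
```

```text
98
0 73 [((20, -60, 60, 0, 2, np.float64(-2.0)), 52), ((24, -60, 60, 0, 2, np.float64(-2.0)), 51), ((20, -60, 50, 15, 2, np.float64(-2.0)), 49)]
20 36 [((20, -60, 60, 0, 2, np.float64(-2.0)), 32), ((24, -60, 60, 0, 2, np.float64(-2.0)), 31), ((20, -60, 50, 15, 2, np.float64(-2.0)), 29)]
40 7 [((20, -60, 60, 0, 2, np.float64(-2.0)), 12), ((24, -60, 60, 0, 2, np.float64(-2.0)), 11), ((20, -60, 50, 15, 2, np.float64(-2.0)), 11)]
55 0 [((20, -60, 50, 15, 2, np.float64(-2.0)), -3), ((20, -60, 60, 0, 2, np.float64(-2.0)), -3), ((24, -60, 50, 15, 2, np.float64(-2.0)), -4)]
70 0 [((87, 0, 50, 0, 2, np.float64(-4.0)), -7), ((20, -75, 40, -45, 2, np.float64(-10.0)), -8), ((40, -45, 60, 0, 2, np.float64(-4.0)), -8)]
85 0 [((40, -45, 40, -15, 2, np.float64(0.0)), -3), ((20, -75, 40, -45, 2, np.float64(-10.0)), -6), ((87, 0, 60, 0, 2, np.float64(-6.0)), -6)]
100 0 [((40, -45, 33, 0, 2, np.float64(-6.0)), -2), ((20, -45, 33, 0, 8, np.float64(-6.0)), -3), ((40, -45, 50, -15, 2, np.float64(0.0)), -4)]
115 0 [((87, 0, 50, 0, 2, np.float64(-4.0)), 4), ((40, -75, 40, 15, 2, np.float64(-2.0)), 2), ((87, 0, 60, 0, 2, np.float64(-6.0)), -1)]
130 1 [((24, -75, 33, 0, 8, np.float64(2.0)), 6), ((40, -75, 33, 0, 2, np.float64(2.0)), 3), ((24, -75, 27, 0, 2, np.float64(4.0)), 2)]
150 22 [((20, -60, 27, 15, 2, np.float64(0.0)), 12), ((40, -60, 40, 15, 2, np.float64(-4.0)), 12), ((24, -45, 33, 30, 2, np.float64(2.0)), 11)]
175 50 [((20, -60, 27, 15, 2, np.float64(0.0)), 30), ((20, -60, 33, 15, 2, np.float64(0.0)), 29), ((24, -60, 33, 15, 2, np.float64(0.0)), 28)]
200 61 [((20, -75, 40, -45, 2, np.float64(-10.0)), 28), ((20, -75, 33, 0, 8, np.float64(2.0)), 23), ((24, -90, 33, -15, 2, np.float64(6.0)), 22)]
215 53 [((20, -75, 40, -45, 2, np.float64(-10.0)), 30), ((24, -75, 40, 15, 8, np.float64(6.0)), 19), ((20, -75, 33, 0, 8, np.float64(2.0)), 16)]
```

```bash
cat > run3.py <<'E'
from srch import *
import pickle
pd=np.array([1.,0]); res=[]
elist=np.arange(-64,65,2.0)
for g in (20,24,36,60,87):
    F0,B0=gripper(g)
    for az in range(-180,180,15):
        for tilt in (15,20,27,33,40,50,60):
            for roll in range(-90,90,15):
                R=Rm(az,tilt,roll); F=F0@R.T;B=B0@R.T
                if F[:,2].min()>B[:,2].min()-1: continue
                zl=F[:,2].min()
                for zm in (2,8):
                    A=np.r_[F,B]; z=A[:,2]-zl+zm; f=A[:,0]; l=A[:,1]
                    sel=(z<=156); f_,l_,z_=f[sel],l[sel],z[sel]; isF=(np.arange(len(A))<len(F))[sel]
                    ll=l_[None]+elist[:,None]
                    D=np.where(abs(ll)<12,f_+np.sqrt(np.maximum(0,144-ll**2)),-1e3)
                    D2=np.where((abs(ll)<24.5)&(z_<7),f_+np.sqrt(np.maximum(0,24.5**2-ll**2)),-1e3)
                    D=np.maximum(D,D2); ok=isF&(z_<27)
                    Dok=np.where(ok,D,-1e3).max(1); Dbad=np.where(ok,-1e3,D).max(1)
                    for i in range(4,len(elist)-4):
                        if Dok[i]<-900 or Dok[i]<Dbad[i]+4: continue
                        notch=Dok[i]<=Dok[i-4:i+5].min()+1e-9 and Dok[i-4:i].max()>Dok[i]+1.2 and Dok[i+1:i+5].max()>Dok[i]+1.2
                        flat=abs(Dok[i+1]-Dok[i-1])<.5 and Dok[i+2]>Dok[i]-.8 and Dok[i-2]>Dok[i]-.8
                        if notch or flat: res.append((g,az,tilt,roll,zm,elist[i],Dok[i],-zl+zm,int(notch)))
print(len(res)); pickle.dump(res,open('r3.pkl','wb'))
E
time python3 run3.py
cat > run4.py <<'E'
from srch import *
import pickle
from scipy.spatial import cKDTree
res=pickle.load(open('r3.pkl','rb'))
G={g:gripper(g) for g in(20,24,36,60,87)}
xs=np.arange(440,561,15);ys=np.arange(150,-51,-15.); C=np.array([(x,y) for x in xs for y in ys])
T1=np.array([[550.5,168.],[372.6,97]])
out=[]
for pa in range(-115,-20,15):
    p=np.array([np.cos(np.radians(pa)),np.sin(np.radians(pa))]);q=np.array([-p[1],p[0]])
    for i,(g,az,ti,ro,zm,e,D,tz,no) in enumerate(res):
        F,B=G[g]; A=np.r_[F[::3],B]@Rm(az+pa,ti,ro).T; z=A[:,2]+tz
        P=A[z<156][:,:2]-p*D+q*e
        t=cKDTree(P)
        d=np.min([t.query(o-C)[0] for o in T1],axis=0)-12
        k=np.where(d>4)[0]
        for c in k: out.append((pa,i,c,d[c]))
print(len(out)); pickle.dump((C,out),open('r4.pkl','wb'))
best={}
for pa,i,c,d in out:
    if d>best.get((c,pa),(0,))[0]: best[(c,pa)]=(d,i)
for pa in range(-115,-20,15):
    print(pa)
    print('      ',*['%4d'%x for x in xs])
    for y in ys: print('%5d '%y,*['%4d'%best.get((int(np.where((C==(x,y)).all(1))[0][0]),pa),(0,))[0] for x in xs])
E
time python3 run4.py
```

```text
6274
1272914
-115
        440  455  470  485  500  515  530  545  560
  150    63   62   54   40   25   14    0    0   10
  135    48   55   48   41   26   13    0    5   12
  120    39   40   37   36   25   13    5   12   19
  105    29   27   22   28   31   23   18   19   31
   90    25   18   16   15   21   29   33   34   38
   75    35   33   30   27   25   23   33   40   52
   60    50   47   45   42   39   38   40   47   57
   45    65   62   59   57   54   53   55   60   68
   30    75   77   74   72   69   68   70   74   80
   15    84   92   89   86   84   83   84   88   94
    0    93  105  104  101   99   98   99  102  107
  -15   104  115  119  116  114  113  114  117  121
  -30   113  126  133  131  129  128  129  131  135
  -45   122  134  146  145  143  143  144  146  150
-100
        440  455  470  485  500  515  530  545  560
  150    63   67   58   45   31   21    7    0    6
  135    53   54   52   44   32   17    4    5    5
  120    49   42   39   40   35   24   14    7   14
  105    38   32   24   28   34   25   17   15   19
   90    27   18   17   20   21   26 
[... 3790 characters left out ...]
   46   39   29   23   35   32   31   24
  105    33   37   27   20   17   30   40   43   38
   90    23   30   17   16   26   38   49   57   53
   75    22   26   14   25   36   48   59   71   68
   60    28   24   23   34   46   57   69   80   82
   45    33   25   33   44   55   67   78   90   97
   30    40   37   44   54   65   76   88   99  111
   15    52   51   57   65   75   86   98  109  121
    0    64   66   71   77   86   96  107  119  130
  -15    79   81   85   90   98  107  117  128  140
  -30    94   95   99  104  111  119  128  139  150
  -45   109  110  113  118  124  131  140  150  160
real	1m27.569s
user	1m11.502s
sys	0m12.571s

real	1m43.184s
user	1m35.867s
sys	0m4.552s
```

```bash
cat > run5.py <<'E'
from srch import *
import pickle
res=pickle.load(open('r3.pkl','rb')); G={g:gripper(g) for g in(20,24,36,60,87)}
start=np.array([460.5,149])
for pa in (-80,-72,-65,-58,-50):
    p=np.array([np.cos(np.radians(pa)),np.sin(np.radians(pa))]);q=np.array([-p[1],p[0]])
    for base in ([0,0],):
        tab=[]
        ss=np.arange(0,221,15)
        for i,(g,az,ti,ro,zm,e,D,tz,no) in enumerate(res):
            F,B=G[g]; A=np.r_[F[::3],B]@Rm(az+pa,ti,ro).T; A[:,2]+=tz; A[:,:2]+=-p*D+q*e
            row=[]
            for s in ss:
                P=A.copy(); P[:,:2]+=start+p*s
                row.append(min(min(dcyl(P,*o) for o in O[:4]),stand(P)))
            tab.append(row)
        tab=np.array(tab)
        for a,b in((0,3),(2,6),(3,9),(0,9),(0,15),(5,15),(8,15)):
            m=tab[:,a:b].min(1); k=np.argsort(-m)[:3]
            print(pa,ss[a],ss[b-1],[(res[i][:6],res[i][8],round(m[i])) for i in k])
    pickle.dump(tab,open(f'r5_{pa}.pkl','wb'))
E
sed -i 's/np.float64//' run5.py; time timeout 570 python3 run5.py
```

```text
-80 0 30 [((87, 45, 60, 0, 2, np.float64(42.0)), 0, 38), ((87, 45, 50, 0, 2, np.float64(42.0)), 0, 38), ((87, 45, 60, 0, 2, np.float64(44.0)), 0, 38)]
-80 30 75 [((24, 0, 60, 0, 2, np.float64(-26.0)), 0, 11), ((36, 0, 60, 0, 2, np.float64(-26.0)), 0, 11), ((36, 0, 60, 0, 2, np.float64(-28.0)), 0, 10)]
-80 45 120 [((87, -45, 27, 0, 2, np.float64(-40.0)), 0, -7), ((87, -45, 27, 0, 2, np.float64(-38.0)), 0, -8), ((36, 0, 40, 0, 8, np.float64(-28.0)), 0, -8)]
-80 0 120 [((87, -45, 27, 0, 2, np.float64(-40.0)), 0, -7), ((87, -45, 27, 0, 2, np.float64(-38.0)), 0, -8), ((36, 0, 40, 0, 8, np.float64(-28.0)), 0, -8)]
-80 0 210 [((36, 0, 40, 0, 8, np.float64(-28.0)), 0, -8), ((36, 0, 40, 0, 8, np.float64(-20.0)), 0, -8), ((20, 0, 40, 0, 8, np.float64(-20.0)), 0, -8)]
-80 75 210 [((36, 15, 40, 60, 2, np.float64(26.0)), 0, -2), ((60, 15, 40, 60, 2, np.float64(32.0)), 0, -3), ((36, 15, 40, 60, 2, np.float64(24.0)), 0, -3)]
-80 120 210 [((36, 15, 20, 30, 2, np.float64(34.0)), 0, 1), ((24, 15, 20, 30, 2, np.float64(28.0)), 0, 1), ((20, 15, 20, 30, 2, np.float64(26.0)), 0, 1)]
-72 0 30 [((20, 0, 60,
[... 3614 characters left out ...]
 50, -60, 2, np.float64(-24.0)), 0, -2)]
-50 0 120 [((87, 45, 27, 0, 8, np.float64(34.0)), 0, -4), ((36, 15, 60, 0, 2, np.float64(30.0)), 0, -4), ((36, 15, 60, 0, 2, np.float64(28.0)), 0, -6)]
-50 0 210 [((20, 0, 40, 0, 2, np.float64(14.0)), 0, -8), ((24, 0, 40, 0, 2, np.float64(14.0)), 0, -8), ((24, 0, 27, 0, 2, np.float64(14.0)), 0, -8)]
-50 75 210 [((87, 0, 50, -60, 2, np.float64(-22.0)), 0, 5), ((87, 0, 50, -60, 2, np.float64(-24.0)), 0, 3), ((87, 0, 50, -60, 2, np.float64(-26.0)), 0, 1)]
-50 120 210 [((87, -15, 27, -30, 2, np.float64(-54.0)), 0, 15), ((60, 90, 40, 45, 2, np.float64(22.0)), 0, 14), ((60, 90, 40, 45, 2, np.float64(20.0)), 0, 14)]
real	8m44.066s
user	8m37.308s
sys	0m0.218s
```

```bash
cat > run6.py <<'E'
from srch import *
from scipy.optimize import differential_evolution
import sys
sg=int(sys.argv[1]); 
F0,B0=gripper(87)
Fd=F0; 
B0=np.r_[box((-37.5,37.5),(-95,95),(70,117),7),box((-43,43),(-50,50),(117,240),14),box((-55,55),(-55,55),(240,330),18)]; B0[:,2]*=-1
def setup(rel,ti,ro,e,pa,zm=2):
    p=np.array([np.cos(np.radians(pa)),np.sin(np.radians(pa))]);q=np.array([-p[1],p[0]])
    R=Rm(rel+pa,ti,ro);F=F0@R.T;B=B0@R.T
    zl=F[:,2].min(); bz=B[:,2].min()-zl
    A=np.r_[F,B]; A[:,2]+=zm-zl; isF=np.arange(len(A))<len(F)
    f=A[:,:2]@p;l=A[:,:2]@q;z=A[:,2]
    def Ds(e):
        ll=l+e; D=np.where((abs(ll)<12)&(z<156),f+np.sqrt(np.maximum(0,144-ll**2)),-1e3)
        D2=np.where((abs(ll)<24.5)&(z<7),f+np.sqrt(np.maximum(0,24.5**2-ll**2)),-1e3)
        D=np.maximum(D,D2); ok=isF&(z<20); return D[ok].max(),D[~ok].max()
    a,b=Ds(e); a1,_=Ds(e+3);a2,_=Ds(e-3)
    return A,p,q,a,a-b,a1-a2,bz,zm-zl
def score(v,full=False):
    rel,ti,ro,e,pa,cx,cy=v
    A,p,q,D,gap,sl,bz,tz=setup(rel,ti,sg*ro,e,pa)
    C0=np.array([cx,cy]); m=[]
    for s in (0,20,40,60,80,100,120):
        P=A.copy();P[:,:2]+=C0+p*(s-D)+q*e
        m.append(min(min(dcyl(P,*o) for o in O[:4]),stand(P)))
    c=min(m); s=min(c,gap-1,10)
    s-=max(0,abs(sl)-1)*3+max(0,1-bz)*5
    if full: return s,m,gap,sl,bz,D,tz
    return -s
bd=[(-25,25),(35,65),(30,85),(-60,60),(-75,-45),(478,490),(82,92)]
r=differential_evolution(score,bd,maxiter=60,popsize=10,seed=1,polish=False)
print(r.x.round(1),r.fun); print(score(r.x,True))
E
(timeout 560 python3 run6.py 1 & timeout 560 python3 run6.py -1; wait)
```

```text
[-17.2  56.5  83.3  51.8 -50.2 489.6  91.5] 1.0
(np.float64(-1.0), [np.float64(486.4446102380476), np.float64(505.35445805526626), np.float64(524.3424972442882), np.float64(543.4007797952759), np.float64(562.5223756401684), np.float64(581.7012184220905), np.float64(600.9319778200244)], np.float64(0.0), np.float64(0.0), np.float64(4.060327358048049), np.float64(-1000.0), np.float64(49.705735807789885))
[ -9.8  56.5  72.6 -31.  -74.9 489.6  85. ] -10.0
(10, [np.float64(10.775002407137475), np.float64(17.148435177508123), np.float64(15.899427136727446), np.float64(12.453611893144092), np.float64(16.132292710393756), np.float64(14.366537083453402), np.float64(10.530514695551016)], np.float64(11.708458447209752), np.float64(0.13933028711180384), np.float64(1.0544170354109426), np.float64(1.1391898282855095), np.float64(49.310284034575375))
```

```bash
sed -e 's/zm=2/zm=2.5/' -e 's/C0=np.array(\[cx,cy\])/C0=np.array([460.5,149])/' -e 's/(0,20,40,60,80,100,120)/(0,25,50,75,100,125,150,175,190)/' -e 's/max(0,1-bz)/max(0,2.5-bz)/' -e 's/^sg=.*/sg=-1; SEED=int(sys.argv[1])/' -e 's/seed=1/seed=SEED/' -e 's/(-75,-45),(478,490),(82,92)/(-76,-58),(0,1),(0,1)/' -e 's/(-60,60)/(-45,-15)/' run6.py > run7.py; (timeout 570 python3 run7.py 1 & timeout 570 python3 run7.py 2; wait)
```

```text
[-15.4  55.8  74.4 -33.1 -60.7   0.9   0.5] -7.017978361085239
(np.float64(7.017978361085239), [np.float64(27.23840130676207), np.float64(7.041162435189079), np.float64(7.0434229869130895), np.float64(17.204955078695537), np.float64(24.679483705935155), np.float64(17.878448898603825), np.float64(11.66000973929982), np.float64(11.369667069770038), np.float64(7.302475879381319)], np.float64(8.01797836108524), np.float64(0.48066225380012995), np.float64(2.5012642619329526), np.float64(2.7464901352099425), np.float64(49.6082752968798))
[-16.1  55.8  75.2 -34.4 -60.6   0.2   0.7] -6.8220169424228505
(np.float64(6.8220169424228505), [np.float64(27.058581638164924), np.float64(6.90638782030943), np.float64(7.15507233850758), np.float64(17.418594328173818), np.float64(25.21566755199232), np.float64(18.62713322170499), np.float64(12.386601774923307), np.float64(10.952331433961113), np.float64(6.826949346178072)], np.float64(7.8220169424228505), np.float64(0.9013156064097174), np.float64(2.580896075653847), np.float64(2.6183234022963333), np.float64(49.71181848192568))
```

```bash
cat >> h.py <<'E'
import sys
K=25.0
def target(Cx,Cy,pa=-60.7,rel=-15.4,ti=55.8,ro=-74.4,e=-33.1,D=2.75,tz=49.6,adv=0,dz=0):
    from srch import Rm
    p=np.array([np.cos(np.radians(pa)),np.sin(np.radians(pa))]);q=np.array([-p[1],p[0]])
    R=Ro.from_matrix(Rm(rel+pa,ti,ro))*Ro.from_euler('z',180,degrees=True)
    T=np.r_[np.array([Cx,Cy])+p*(adv-D)+q*e,tz+dz]
    return T+K*R.as_matrix()[:,2],R
E
python3 - <<'E'
from h import *
p,R,s=pose()
t,Rt=target(460.5,149,adv=-45,dz=80); print(t,Rt.as_matrix().round(2), 'up dir in tool',R.inv().apply([0,0,1]).round(3))
rows(t,Rt,20,p+[0,0,110],R)
t,Rt=target(460.5,149,adv=-45,dz=0);print(t, 'target up', Rt.inv().apply([0,0,1]).round(3))
from srch import *
F,B=gripper(87)
from run7 import setup
E
```

```text
[413.23369369 154.37122998 115.54791555] [[-0.97  0.13  0.2 ]
 [-0.08  0.59 -0.8 ]
 [-0.22 -0.8  -0.56]] up dir in tool [-0.5    0.    -0.866]
n 20 linear [-0.087 -0.116  0.106] dr [ 0.211 -0.183 -0.672]
[413.23369369 154.37122998  35.54791555] target up [-0.222 -0.797 -0.562]Traceback (most recent call last):
  File "<stdin>", line 8, in <module>
  File "run7.py", line 4, in <module>
    sg=-1; SEED=int(sys.argv[1])
                    ~~~~~~~~^^^
IndexError: list index out of range
```

```bash
cat >> h.py <<'E'
def clr(t,R,g=87,cyl=(460.5,149)):
    from srch import gripper,dcyl,O,stand
    F,B=gripper(g); A=np.r_[F,B]; P=A@R.as_matrix().T+(t-K*R.as_matrix()[:,2])
    return [round(float(dcyl(P,*o))) for o in O[:4]]+[round(float(dcyl(P,cyl,12,152))),round(float(dcyl(P,cyl,24.5,6))),round(float(stand(P))),round(float(P[:,2].min()),1)]
E
python3 - <<'E'
from h import *
for adv,dz in((-60,100),(-60,50),(-45,100),(-45,80),(-45,40),(-45,0),(-25,0),(-10,0),(0,0),):
    print(adv,dz,clr(*target(460.5,149,adv=adv,dz=dz)))
p,R,s=pose()
Ru=R; T1,R1=target(460.5,149,adv=-60,dz=100)
for f in np.linspace(0,1,6):
    Rf=R*Ro.from_rotvec((R.inv()*R1).as_rotvec()*f); print(clr((p+[0,0,120])*(1-f)+T1*f,Rf))
rows(T1,R1,20,p+[0,0,120],R)
E
```

```text
-60 100 [130, 1000, 106, 1000, 67, 1000, 244, 102.5]
-60 50 [130, 1000, 46, 1000, 46, 1000, 256, 52.5]
-45 100 [119, 1000, 95, 1000, 52, 1000, 229, 102.5]
-45 80 [119, 1000, 95, 1000, 52, 1000, 229, 82.5]
-45 40 [119, 1000, 35, 1000, 37, 1000, 253, 42.5]
-45 0 [119, 105, 35, 83, 37, 44, 221, 2.5]
-25 0 [106, 91, 27, 71, 27, 24, 202, 2.5]
-10 0 [96, 82, 26, 63, 13, 9, 187, 2.5]
0 0 [89, 77, 28, 59, 5, -1, 178, 2.5]
[162, 1000, 166, 1000, 148, 1000, 357, 134.9]
[152, 1000, 139, 1000, 123, 1000, 330, 126.7]
[143, 1000, 127, 1000, 116, 1000, 303, 118.6]
[135, 1000, 162, 1000, 101, 1000, 279, 111.4]
[131, 1000, 136, 1000, 83, 1000, 259, 105.9]
[130, 1000, 106, 1000, 67, 1000, 244, 102.5]
n 20 linear [-0.079 -0.117  0.085] dr [ 0.211 -0.183 -0.672]
```

```bash
python3 -m crank '[{"linear":[-0.5,0,-0.87],"dr":[0,0,0]},{"linear":[-0.5,0,-0.87],"dr":[0,0,0]},{"linear":[-0.5,0,-0.87],"dr":[0,0,0]},{"linear":[-0.08,-0.12,0.08],"dr":[0.21,-0.18,-0.67]},{"linear":[-0.08,-0.12,0.08],"dr":[0.21,-0.18,-0.67]},{"linear":[-0.08,-0.12,0.08],"dr":[0.21,-0.18,-0.67]},{"linear":[-0.08,-0.12,0.08],"dr":[0.21,-0.18,-0.67]},{"linear":[-0.08,-0.12,0.08],"dr":[0.21,-0.18,-0.67]},{"linear":[-0.08,-0.12,0.08],"dr":[0.21,-0.18,-0.67]},{"linear":[-0.08,-0.12,0.08],"dr":[0.21,-0.18,-0.67]}]' 87
python3 -m crank '[{"linear":[-0.08,-0.12,0.08],"dr":[0.21,-0.18,-0.67]},{"linear":[-0.08,-0.12,0.08],"dr":[0.21,-0.18,-0.67]},{"linear":[-0.08,-0.12,0.08],"dr":[0.21,-0.18,-0.67]},{"linear":[-0.08,-0.12,0.08],"dr":[0.21,-0.18,-0.67]},{"linear":[-0.08,-0.12,0.08],"dr":[0.21,-0.18,-0.67]},{"linear":[-0.08,-0.12,0.08],"dr":[0.21,-0.18,-0.67]}]'
python3 - <<'E'
from h import *
p,R,s=pose(); print(s['joint_positions'].round(2))
T1,R1=target(460.5,149,adv=-60,dz=100); rows(T1,R1,7); print(p,T1)
E
```

```text
t: 9.48
ee_pos: [393.4, 248.3, 116.6]
orientation: [1.044, 2.446, -0.745]
force: [0.6, -0.2, -0.3]
opening: 87.2
t: 10.22
ee_pos: [391.6, 209.7, 124.1]
orientation: [0.603, 2.559, -1.023]
force: [-0.3, 0.2, -0.1]
opening: 87.0
[-0.36  0.56 -0.87  1.76  0.75  1.82 -0.34]
n 7 linear [-0.079 -0.109  0.096] dr [ 0.217 -0.186 -0.674]
[391.58087939 209.72414584 124.06098256] [405.89295692 167.45226907 135.54791555]
```

Joints track well; finish the turn.

```bash
python3 -m crank '[{"linear":[-0.08,-0.11,0.1],"dr":[0.22,-0.19,-0.67]},{"linear":[-0.08,-0.11,0.1],"dr":[0.22,-0.19,-0.67]},{"linear":[-0.08,-0.11,0.1],"dr":[0.22,-0.19,-0.67]},{"linear":[-0.08,-0.11,0.1],"dr":[0.22,-0.19,-0.67]},{"linear":[-0.08,-0.11,0.1],"dr":[0.22,-0.19,-0.67]},{"linear":[-0.08,-0.11,0.1],"dr":[0.22,-0.19,-0.67]},{"linear":[-0.08,-0.11,0.1],"dr":[0.22,-0.19,-0.67]}]'
python3 - <<'E'
from h import *
g=save('scene','s7'); g=save('top','t7'); p,R,s=pose(); print(s['joint_positions'].round(2))
T1,R1=target(460.5,149,adv=-60,dz=100); rows(T1,R1,1); print(p,T1)
T2,R2=target(460.5,149,adv=-45,dz=15); rows(T2,R2,4)
E
```

```text
t: 11.1
ee_pos: [406.1, 166.4, 135.1]
orientation: [0.041, 2.58, -1.325]
force: [0.6, -0.0, -0.1]
opening: 87.0
[-0.35  0.62 -0.89  1.81  0.86  1.93  0.02]
n 1 linear [-0.005  0.004 -0.037] dr [-0.033  0.013 -0.037]
[405.96743924 166.16256334 134.80373789] [405.89295692 167.45226907 135.54791555]
n 4 linear [0.08  0.382 0.363] dr [-0.008  0.003 -0.009]
```

```bash
cat >> h.py <<'E'
def grim(tag,out,g=87,half=45,sc=7,dx=0,dy=0,gain=1.8):
    f=load(tag); p,R,s=pose(); T=p-K*R.as_matrix()[:,2]
    c=proj(f,T); x0,y0=int(c[0])-half+dx,int(c[1])-half+dy; x0=max(x0,0);y0=max(y0,0)
    a=f['pixels'][y0:y0+2*half,x0:x0+int(2.4*half)]; a=cv2.resize(a,None,fx=sc,fy=sc,interpolation=cv2.INTER_CUBIC)
    a=np.clip(a.astype(float)*gain,0,255).astype(np.uint8)
    q=lambda v: tuple(int(x) for x in ((proj(f,T+R.apply(v))-[x0,y0]+.5)*sc).round())
    def bx(x,y,s,col):
        for i in(0,1):
            for j in (0,1):
                cv2.line(a,q([x[i],y[j],-s[0]]),q([x[i],y[j],-s[1]]),col,1)
                cv2.line(a,q([x[i],y[0],-s[j]]),q([x[i],y[1],-s[j]]),col,1)
                cv2.line(a,q([x[0],y[i],-s[j]]),q([x[1],y[i],-s[j]]),col,1)
    bx((-9.5,9.5),(g/2,g/2+13),(0,70),(0,255,255));bx((-9.5,9.5),(-g/2-13,-g/2),(0,70),(0,255,255)); bx((-37.5,37.5),(-95,95),(70,117),(0,255,0))
    cv2.imwrite(out,a); print(x0,y0,sc)
E
python3 - <<'E'
from h import *
grim('t7','pics/z7.png'); grim('s7','pics/z7s.png',half=60,sc=5)
E
```

```text
131 209 7
133 215 5
```

```bash
python3 -m crank '[{"linear":[0.08,0.38,0.36],"dr":[0,0,0]},{"linear":[0.08,0.38,0.36],"dr":[0,0,0]},{"linear":[0.08,0.38,0.36],"dr":[0,0,0]},{"linear":[0.08,0.38,0.36],"dr":[0,0,0]},{"linear":[0,0,0],"dr":[0,0,0]}]'
python3 - <<'E'
from h import *
p,R,s=pose(); 
T2,R2=target(460.5,149,adv=-45,dz=0);print(p,T2); rows(T2,R2,1); print('down 2mm',(R.inv().apply([0,0,-2])/40).round(3)); print(clr(p,R))
E
```

```text
t: 11.82
ee_pos: [413.1, 153.7, 49.5]
orientation: [0.042, 2.58, -1.328]
force: [0.2, 0.3, 1.2]
opening: 86.9
[413.05280905 153.73894775  49.51112317] [413.23369369 154.37122998  35.54791555]
n 1 linear [0.073 0.289 0.183] dr [-0.053 -0.001 -0.028]
down 2mm [0.011 0.04  0.028]
[119, 1000, 35, 1000, 37, 1000, 261, 16.2]
```

Descend gently to touch, then back off.

```bash
python3 -m crank '[{"linear":[0.055,0.2,0.14],"dr":[0,0,0]},{"linear":[0.022,0.08,0.056],"dr":[0,0,0]}]';python3 -m crank '[{"linear":[0.011,0.04,0.028],"dr":[0,0,0]}]';python3 -m crank '[{"linear":[0.011,0.04,0.028],"dr":[0,0,0]}]'
```

```text
t: 12.08
ee_pos: [413.6, 155.0, 36.9]
orientation: [0.044, 2.579, -1.324]
force: [0.6, 0.7, -0.4]
opening: 87.2
t: 12.2
ee_pos: [413.7, 154.9, 35.1]
orientation: [0.044, 2.579, -1.324]
force: [0.1, -0.2, 0.7]
opening: 87.2
t: 12.32
ee_pos: [413.7, 154.9, 33.2]
orientation: [0.044, 2.579, -1.324]
force: [-0.5, 0.1, -0.0]
opening: 86.8
```

```bash
python3 -m crank '[{"linear":[0.008,0.03,0.021],"dr":[0,0,0]}]'
```

```text
t: 12.45
ee_pos: [413.8, 154.9, 31.7]
orientation: [0.044, 2.579, -1.324]
force: [0.9, 0.8, -0.2]
opening: 87.3
```

```bash
python3 -m crank '[{"linear":[0.008,0.03,0.021],"dr":[0,0,0]},{"linear":[0,0,0],"dr":[0,0,0]}]'
```

```text
t: 12.7
ee_pos: [413.7, 154.7, 30.1]
orientation: [0.044, 2.579, -1.325]
force: [0.1, -0.7, -1.0]
opening: 86.9
```

```bash
python3 - <<'E'
from h import *
p,R,s=pose(); d=np.array([np.cos(np.radians(-60.7)),np.sin(np.radians(-60.7)),0])
print((R.inv().apply(d*10)/40).round(4),'up1',(R.inv().apply([0,0,1])/40).round(4),'left perp10',(R.inv().apply([-d[1]*10,d[0]*10,0])/40).round(4))
E
```

```text
[-0.1006 -0.1116  0.1998] up1 [-0.0057 -0.0199 -0.014 ] left perp10 [-0.2217  0.1016 -0.0549]
```

```bash
python3 -m crank '[{"linear":[-0.1,-0.11,0.2],"dr":[0,0,0]},{"linear":[-0.1,-0.11,0.2],"dr":[0,0,0]},{"linear":[-0.1,-0.11,0.2],"dr":[0,0,0]},{"linear":[-0.05,-0.055,0.1],"dr":[0,0,0]}]'
python3 - <<'E'
from h import *
save('scene','s8');save('top','t8'); p,R,s=pose(); print(p,s['force'].round(1),clr(p,R))
grim('t8','pics/z8.png'); grim('s8','pics/z8s.png',half=60,sc=5)
E
```

```text
t: 13.2
ee_pos: [431.2, 123.3, 30.1]
orientation: [0.045, 2.579, -1.325]
force: [0.2, 0.2, -0.1]
opening: 86.8
[431.04488529 123.59766108  30.03812149] [-0.1 -0.2  0.4] [95, 81, 27, 60, 12, 5, 186, -3.2]
150 201 7
150 230 5
```

```bash
python3 - <<'E'
from h import *
from srch import *
p,R,s=pose()
pd=np.array([np.cos(np.radians(-60.7)),np.sin(np.radians(-60.7))]);q=np.array([-pd[1],pd[0]])
C=np.array([460.5,149])
for k in(25,28):
    F,B=gripper(87); T=p-k*R.as_matrix()[:,2]
    Fw=F@R.as_matrix().T+T; 
    for sh in (0,3,6,9,12):
        lo=Fw[Fw[:,2]<(6 if k==28 else 4)]; l=(lo[:,:2]-C)@q+sh; f=(lo[:,:2]-C)@pd
        m=abs(l)<24.5; d=-(f[m]+np.sqrt(24.5**2-l[m]**2)); i=np.argmin(d)
        up=Fw[Fw[:,2]>30]; lu=(up[:,:2]-C)@q+sh; fu=(up[:,:2]-C)@pd; mm=(abs(lu)<12)
        print(k,sh,'dist',d[i].round(1),'lat at contact',l[m][i].round(1),lo[m][i].round(), 'upper min |lat|',lu[(lu<0)].max().round(1),'ahead',((-(fu[mm]+np.sqrt(144-lu[mm]**2))).min().round(1) if mm.any() else None))
f=load('t8'); P=dep(f,215,275); print('elbow depth',[dep(f,u,v).round() for u,v in((200,255),(215,262),(225,280))])
E
```

```text
25 0 dist 8.0 lat at contact -2.2 [443. 176.   3.] upper min |lat| -0.2 ahead 43.8
25 3 dist 7.9 lat at contact 0.8 [443. 176.   3.] upper min |lat| -0.1 ahead 44.5
25 6 dist 8.2 lat at contact 3.8 [443. 176.   3.] upper min |lat| -0.0 ahead 45.9
25 9 dist 8.9 lat at contact 6.8 [443. 176.   3.] upper min |lat| -0.0 ahead 47.8
25 12 dist 10.0 lat at contact 9.8 [443. 176.   3.] upper min |lat| -0.4 ahead 51.3
28 0 dist 10.4 lat at contact -1.6 [442. 179.   5.] upper min |lat| -0.0 ahead 43.9
28 3 dist 10.4 lat at contact 1.4 [442. 179.   5.] upper min |lat| -0.0 ahead 44.6
28 6 dist 10.7 lat at contact 4.4 [442. 179.   5.] upper min |lat| -0.1 ahead 46.0
28 9 dist 11.4 lat at contact 1.5 [436. 177.   6.] upper min |lat| -0.2 ahead 47.8
28 12 dist 11.8 lat at contact 4.5 [436. 177.   6.] upper min |lat| -0.4 ahead 51.3
elbow depth [array([399., 136.,   1.]), array([375.,  87.,  10.]), array([316.,  57.,  -3.])]
```

```bash
python3 -m crank '[{"linear":[-0.094,-0.036,0.088],"dr":[0,0,0]},{"linear":[-0.06,-0.067,0.12],"dr":[0,0,0]},{"linear":[-0.06,-0.067,0.12],"dr":[0,0,0]},{"linear":[-0.06,-0.067,0.12],"dr":[0,0,0]},{"linear":[-0.06,-0.067,0.12],"dr":[0,0,0]}]'
python3 - <<'E'
from h import *
save('top','t9'); p,R,s=pose(); print(p,s['force'].round(1))
grim('t9','pics/z9.png',gain=1.2)
E
```

```text
t: 13.92
ee_pos: [446.8, 99.7, 30.0]
orientation: [0.044, 2.579, -1.324]
force: [-0.3, 0.8, 0.8]
opening: 87.1
[447.11238169  98.9142064   30.05308955] [ 0.3 -0.7 -0.2]
158 195 7
```

```bash
cat >> h.py <<'E'
ST=[551,-46.5,np.arctan2(-.987,.16)]
def cfit(tag,c0,out,sc=8,slide=0):
    f=load(tag); c=proj(f,[c0[0],c0[1],3]); box=(int(c[0])-45,int(c[1])-35,95,70)
    draw(f,ST,c0,sc=sc,box=box,out=out,slide=slide)
E
python3 - <<'E'
from h import *
cfit('t9',[469,134,0.0],'pics/c9.png')
E
python3 - <<'E'
from h import *
p,R,s=pose()
for a in(-63,-75,-90): 
    d=np.array([np.cos(np.radians(a)),np.sin(np.radians(a)),0]); print(a,(R.inv().apply(d*5)/40).round(4),'left5',(R.inv().apply([-d[1]*5,d[0]*5,0])/40).round(4))
E
```

```text
-63 [-0.0459 -0.0577  0.1009] left5 [-0.1128  0.0486 -0.0235]
-75 [-0.0214 -0.0665  0.1036] left5 [-0.1198  0.0355 -0.002 ]
-90 [ 0.0103 -0.0735  0.1006] left5 [-0.1213  0.0171  0.0249]
```

```bash
python3 -m crank '[{"linear":[0.046,0.058,-0.1],"dr":[0,0,0]},{"linear":[-0.1,0.043,-0.021],"dr":[0,0,0]},{"linear":[-0.055,-0.07,0.12],"dr":[0,0,0]},{"linear":[-0.055,-0.07,0.12],"dr":[0,0,0]},{"linear":[-0.055,-0.07,0.12],"dr":[0,0,0]},{"linear":[-0.055,-0.07,0.12],"dr":[0,0,0]},{"linear":[-0.055,-0.07,0.12],"dr":[0,0,0]}]'
python3 - <<'E'
from h import *
save('top','t10'); p,R,s=pose(); print(p,s['force'].round(1),clr(p,R,cyl=(480,122)))
cfit('t10',[480,122,0.26],'pics/c10.png')
E
```

```text
t: 14.85
ee_pos: [462.1, 79.4, 30.2]
orientation: [0.044, 2.579, -1.324]
force: [0.3, 0.2, 1.2]
opening: 87.2
[462.31778545  78.59119387  30.27980444] [-0.6 -0.3 -0.8] [55, 56, 9, 59, -4, -16, 139, -3.0]
```

```bash
python3 - <<'E'
from h import *
p,R,s=pose()
for a in range(0,170,15):
    d=np.array([np.cos(np.radians(-64)),np.sin(np.radians(-64)),0]); n=np.array([-d[1],d[0],0])
    print(a,clr(p+d*a+n*2,R,cyl=(482+d[0]*a,121+d[1]*a)))
E
```

```text
0 [53, 54, 11, 61, -3, -15, 140, -3.0]
15 [44, 52, 16, 64, -3, -15, 126, -3.0]
30 [34, 47, 21, 69, -3, -15, 113, -3.0]
45 [25, 38, 27, 68, -3, -15, 100, -3.0]
60 [18, 32, 30, 64, -3, -15, 88, -3.0]
75 [15, 30, 33, 63, -3, -15, 76, -3.0]
90 [12, 31, 38, 64, -3, -15, 66, -3.0]
105 [10, 36, 43, 68, -3, -15, 58, -3.0]
120 [13, 44, 48, 72, -3, -15, 51, -3.0]
135 [10, 54, 54, 78, -3, -15, 44, -3.0]
150 [7, 65, 60, 85, -3, -15, 37, -3.0]
165 [3, 78, 65, 94, -3, -15, 30, -3.0]
```

```bash
python3 -m crank '[{"linear":[-0.075,-0.05,0.1],"dr":[0,0,0]},{"linear":[-0.055,-0.07,0.12],"dr":[0,0,0]},{"linear":[-0.055,-0.07,0.12],"dr":[0,0,0]},{"linear":[-0.055,-0.07,0.12],"dr":[0,0,0]},{"linear":[-0.055,-0.07,0.12],"dr":[0,0,0]},{"linear":[-0.055,-0.07,0.12],"dr":[0,0,0]},{"linear":[-0.055,-0.07,0.12],"dr":[0,0,0]}]'
python3 - <<'E'
from h import *
save('top','t11');save('scene','s11'); p,R,s=pose(); print(p,s['force'].round(1))
cfit('t11',[500,86,0.0],'pics/c11.png')
E
```

```text
t: 15.78
ee_pos: [481.7, 43.4, 30.4]
orientation: [0.044, 2.579, -1.324]
force: [-1.0, 0.2, 0.3]
opening: 87.1
[481.80884671  42.93389916  30.51997099] [-0.1  0.7  0.1]
```

```bash
python3 - <<'E'
from h import *
p,R,s=pose(); M=R.as_matrix(); print(M.round(2))
for k in(25,28,32):
    T=p-k*M[:,2]
    for y in(50,-50):
        t=T+R.apply([0,y,0]); print(k,y,t.round(1), [ (T+R.apply([x,y+dy,0])).round(0).tolist() for x in(-9.5,9.5) for dy in(-6.5,6.5)])
grim('t11','pics/z11.png',gain=2.2,half=35,sc=9)
E
```

```text
[[-0.97  0.14  0.2 ]
 [-0.08  0.59 -0.8 ]
 [-0.23 -0.8  -0.56]]
25 50 [483.7  92.4   4.6] [[492.0, 89.0, 12.0], [494.0, 97.0, 2.0], [474.0, 88.0, 8.0], [475.0, 95.0, -3.0]]
25 -50 [470.   33.7  84.4] [[478.0, 31.0, 92.0], [480.0, 38.0, 81.0], [460.0, 29.0, 87.0], [462.0, 37.0, 77.0]]
28 50 [483.1  94.9   6.3] [[491.0, 92.0, 14.0], [493.0, 99.0, 3.0], [473.0, 90.0, 9.0], [475.0, 98.0, -1.0]]
28 -50 [469.4  36.1  86. ] [[478.0, 33.0, 93.0], [480.0, 41.0, 83.0], [459.0, 31.0, 89.0], [461.0, 39.0, 79.0]]
32 50 [482.3  98.1   8.5] [[491.0, 95.0, 16.0], [492.0, 103.0, 6.0], [472.0, 93.0, 12.0], [474.0, 101.0, 1.0]]
32 -50 [468.6  39.3  88.3] [[477.0, 36.0, 96.0], [479.0, 44.0, 85.0], [458.0, 35.0, 91.0], [460.0, 42.0, 81.0]]
185 194 9
```

```bash
sed -i 's/^K=25.0/K=29.0/' h.py; python3 - <<'E'
from h import *
p,R,s=pose(); M=R.as_matrix()
C=np.array([506,92.5])
t=p-K*M[:,2]+R.apply([0,50,0]); print('tip',t)
for a in(-72,):
    d=np.array([np.cos(np.radians(a)),np.sin(np.radians(a)),0])
    for so in (45,30,20):
        tt=np.r_[C,t[2]]-d*so; print(so,clr(p+tt-t,R,cyl=C), 'delta world',(tt-t).round(1),'tool',(R.inv().apply(tt-t)/40).round(3))
    for adv in range(0,150,15):
        tt=np.r_[C,t[2]]-d*25+d*adv; print(adv,clr(p+tt-t,R,cyl=C+d[:2]*adv))
    print('back40',(R.inv().apply(-40*d)/40).round(3), 'fwd5',(R.inv().apply(5*d)/40).round(4))
E
```

```text
tip [482.86887572  95.66538513   6.87115017]
45 [29, 27, 38, 87, 8, 19, 147, -0.5] delta world [ 9.2 39.6  0. ] tool [-0.305  0.614 -0.751]
30 [21, 31, 41, 89, 4, 4, 134, -0.5] delta world [13.9 25.4  0. ] tool [-0.388  0.42  -0.441]
20 [16, 35, 43, 91, -5, -6, 125, -0.5] delta world [17.  15.9  0. ] tool [-0.444  0.291 -0.235]
0 [19, 32, 42, 89, 0, -1, 129, -0.5]
15 [11, 38, 46, 90, 0, -1, 116, -0.5]
30 [3, 31, 49, 84, 0, -1, 104, -0.5]
45 [0, 28, 49, 80, 0, -1, 92, -0.5]
60 [-1, 29, 50, 79, 0, -1, 81, -0.5]
75 [-2, 33, 54, 79, 0, -1, 72, -0.5]
90 [3, 41, 58, 82, 0, -1, 63, -0.5]
105 [3, 51, 60, 86, 0, -1, 54, -0.5]
120 [1, 62, 64, 90, 0, -1, 45, -0.5]
135 [0, 74, 68, 97, 0, -1, 37, -0.5]
back40 [ 0.222  0.517 -0.827] fwd5 [-0.0277 -0.0646  0.1034]
```

```bash
sed -e 's/zm=2)/zm=2.5)/' -e 's/C0=np.array(\[cx,cy\])/C0=np.array([506,92.5])/' -e 's/(0,20,40,60,80,100,120)/(-25,0,20,40,60,80,100,115)/' -e 's/max(0,1-bz)/max(0,2.5-bz)/' -e 's/^sg=.*/sg=-1; SEED=int(sys.argv[1])/' -e 's/seed=1/seed=SEED/' -e 's/(-75,-45),(478,490),(82,92)/(-76,-68),(0,1),(0,1)/' -e 's/(-60,60)/(-45,-5)/' -e 's/maxiter=60/maxiter=40/' run6.py > run8.py; (timeout 570 python3 run8.py 1 & timeout 570 python3 run8.py 2; wait)
```

```text
[ 14.3  53.9  58.7 -14.1 -72.3   0.1   0.1] -10.0
(10, [np.float64(11.473477411137313), np.float64(12.958963301550884), np.float64(15.840764131036032), np.float64(10.591043647130604), np.float64(12.38623868853233), np.float64(14.309123982576658), np.float64(16.33371410768667), np.float64(18.40162678931643)], np.float64(11.194070848031064), np.float64(0.8185533458189305), np.float64(2.924708067859818), np.float64(-8.149948296301314), np.float64(45.49567497778709))
[ -4.2  54.9  70.9 -30.9 -70.5   0.7   0.7] -10.0
(10, [np.float64(17.52205104986534), np.float64(23.85098361077131), np.float64(17.77478609992207), np.float64(12.117478476655695), np.float64(10.799664516465189), np.float64(10.050578112922029), np.float64(17.564604724094085), np.float64(16.149867644102294)], np.float64(11.038559272408577), np.float64(0.996652952515813), np.float64(2.9641489705035866), np.float64(-3.348015490080268), np.float64(48.73955520043157))
```

```bash
cat > prof.py <<'E'
import sys; sys.argv=['x','1']
exec(open('run8.py').read().split('bd=')[0])
for rel,ti,ro,e,pa in((14.3,53.9,-58.7,-14.1,-72.3),(-4.2,54.9,-70.9,-30.9,-70.5),(10,55,-70,-30,-72),(5,55,-70,-28,-72),(12,55,-66,-22,-72)):
    print(rel,ti,ro,[(round(e+k,0),round(float(setup(rel,ti,ro,e+k,pa)[3]),1),round(float(setup(rel,ti,ro,e+k,pa)[4]),0)) for k in range(-12,16,3)])
E
python3 prof.py
```

```text
14.3 53.9 -58.7 [(-26.0, -10.9, 5.0), (-23.0, -9.9, 6.0), (-20.0, -9.3, 7.0), (-17.0, -8.7, 9.0), (-14.0, -8.1, 11.0), (-11.0, -7.9, 7.0), (-8.0, -8.1, 2.0), (-5.0, -8.6, -4.0), (-2.0, -9.5, -44.0), (1.0, -10.9, -50.0)]
-4.2 54.9 -70.9 [(-43.0, -8.9, 23.0), (-40.0, -6.7, 22.0), (-37.0, -5.1, 18.0), (-34.0, -4.0, 13.0), (-31.0, -3.3, 11.0), (-28.0, -3.0, 8.0), (-25.0, -3.1, 4.0), (-22.0, -3.6, -0.0), (-19.0, -3.8, -2.0), (-16.0, -3.9, -3.0)]
10 55 -70 [(-42, -30.5, 32.0), (-39, -21.2, 34.0), (-36, -17.0, 31.0), (-33, -14.1, 27.0), (-30, -12.1, 14.0), (-27, -10.6, 11.0), (-24, -9.6, 9.0), (-21, -9.0, 3.0), (-18, -8.1, -1.0), (-15, -7.6, -3.0)]
5 55 -70 [(-40, -16.8, 28.0), (-37, -13.5, 25.0), (-34, -11.1, 21.0), (-31, -9.4, 12.0), (-28, -8.2, 10.0), (-25, -7.5, 8.0), (-22, -7.1, 3.0), (-19, -6.6, -1.0), (-16, -6.2, -3.0), (-13, -6.2, -4.0)]
12 55 -66 [(-34, -15.5, 34.0), (-31, -13.2, 8.0), (-28, -11.5, 7.0), (-25, -10.3, 6.0), (-22, -9.6, 6.0), (-19, -8.9, 7.0), (-16, -8.2, 4.0), (-13, -7.6, -1.0), (-10, -6.8, -3.0), (-7, -6.5, -38.0)]
```

```bash
cat >> h.py <<'E'
def tgt2(C,adv,pa=-70.5,e=-29,dz=0,C0=None):
    return target(C[0],C[1],pa=pa,rel=-4.2-70.5-pa,ti=54.9,ro=-70.9,e=e,D=-3.2,tz=48.7,adv=adv,dz=dz)
E
python3 - <<'E'
from h import *
p,R,s=pose(); C=(506,92.5)
d=np.array([np.cos(np.radians(-70.5)),np.sin(np.radians(-70.5)),0])
p1=p-d*40; print('back',(R.inv().apply(-d*40)/40).round(3),clr(p1,R,cyl=C))
t,Rt=tgt2(C,-15); print(clr(t,Rt,cyl=C)); rows(t,Rt,2,p1,R); print((t-p1).round(1))
for adv in(-8,0,40,80,120): 
    t,Rt=tgt2(C,adv); print(adv,clr(t,Rt,cyl=np.array(C)+d[:2]*adv))
E
```

```text
back [ 0.246  0.509 -0.825] [51, 49, 15, 65, 30, 26, 144, -0.5]
[36, 41, 22, 78, 16, 13, 135, 2.5]
n 2 linear [-0.147 -0.063  0.117] dr [-0.139 -0.077  0.241]
[12.5 -9.6  1.5]
-8 [32, 43, 23, 79, 5, -2, 129, 2.5]
0 [28, 46, 26, 80, 5, -2, 122, 2.5]
40 [10, 52, 33, 75, 5, -2, 88, 2.5]
80 [8, 56, 41, 73, 5, -2, 60, 2.5]
120 [14, 76, 51, 85, 5, -2, 37, 2.5]
```

```bash
python3 -m crank '[{"linear":[0.246,0.51,-0.825],"dr":[0,0,0]},{"linear":[-0.147,-0.063,0.117],"dr":[-0.14,-0.08,0.24]},{"linear":[-0.147,-0.063,0.117],"dr":[-0.14,-0.08,0.24]},{"linear":[0,0,0],"dr":[0,0,0]}]'
python3 - <<'E'
from h import *
save('top','t12'); p,R,s=pose(); C=(506,92.5)
cfit('t12',[506,92.5,0.0],'pics/c12.png')
t,Rt=tgt2(C,-15); print(p,t); rows(t,Rt,1)
for a in(-65,-70.5,-76,-82): 
    d=np.array([np.cos(np.radians(a)),np.sin(np.radians(a)),0]); print(a,(R.inv().apply(d*5)/40).round(4),'left5',(R.inv().apply([-d[1]*5,d[0]*5,0])/40).round(4))
E
```

```text
t: 16.38
ee_pos: [481.3, 70.3, 32.4]
orientation: [0.087, 2.567, -1.275]
force: [-0.1, -0.1, -0.7]
opening: 86.8
[481.00036764  70.67850586  32.25286389] [480.985218    71.05735168  32.02484769]
n 1 linear [ 0.001  0.01  -0.004] dr [-0.004  0.001 -0.006]
-65 [-0.0431 -0.06    0.1008] left5 [-0.1124  0.0518 -0.0172]
-70.5 [-0.0321 -0.0647  0.102 ] left5 [-0.1161  0.0458 -0.0075]
-76 [-0.0209 -0.0688  0.1023] left5 [-0.1186  0.0394  0.0023]
-82 [-0.0083 -0.0725  0.1015] left5 [-0.1201  0.032   0.013 ]
```

```bash
python3 -m crank '[{"linear":[-0.052,-0.103,0.163],"dr":[0,0,0]},{"linear":[-0.052,-0.103,0.163],"dr":[0,0,0]},{"linear":[-0.039,-0.078,0.122],"dr":[0,0,0]},{"linear":[-0.039,-0.078,0.122],"dr":[0,0,0]},{"linear":[-0.039,-0.078,0.122],"dr":[0,0,0]},{"linear":[-0.039,-0.078,0.122],"dr":[0,0,0]}]'
python3 - <<'E'
from h import *
save('top','t13'); p,R,s=pose(); print(p,s['force'].round(1))
cfit('t13',[512,75,0.0],'pics/c13.png')
E
```

```text
t: 17.18
ee_pos: [494.4, 34.0, 32.0]
orientation: [0.083, 2.568, -1.274]
force: [-0.2, 0.4, -0.4]
opening: 87.0
[494.5537301   33.14087629  32.0654095 ] [-0.5 -0.6  0.2]
```

```bash
python3 -m crank '[{"linear":[0.064,0.13,-0.204],"dr":[0,0,0]},{"linear":[-0.093,0.077,0.021],"dr":[0,0,0]},{"linear":[-0.052,-0.103,0.163],"dr":[0,0,0]},{"linear":[-0.039,-0.078,0.122],"dr":[0,0,0]},{"linear":[-0.039,-0.078,0.122],"dr":[0,0,0]},{"linear":[-0.039,-0.078,0.122],"dr":[0,0,0]},{"linear":[-0.039,-0.078,0.122],"dr":[0,0,0]},{"linear":[-0.039,-0.078,0.122],"dr":[0,0,0]}]'
python3 - <<'E'
from h import *
save('top','t14'); p,R,s=pose(); print(p,s['force'].round(1))
cfit('t14',[522,55,0.0],'pics/c14.png')
E
```

```text
t: 18.23
ee_pos: [508.2, 9.1, 30.3]
orientation: [0.084, 2.568, -1.274]
force: [-0.9, 0.5, 0.4]
opening: 86.8
[508.36002303   8.228836    30.34050966] [0.5 0.  0.2]
```

```bash
cat > run9.py <<'E'
from srch import *
import pickle
res=pickle.load(open('r3.pkl','rb')); G={g:gripper(g) for g in(20,24,36,60,87)}
C=np.array([528.5,60.5])
L=[]
for pa in (-90,-81,-72):
    p=np.array([np.cos(np.radians(pa)),np.sin(np.radians(pa))]);q=np.array([-p[1],p[0]])
    for i,(g,az,ti,ro,zm,e,D,tz,no) in enumerate(res):
        if not no: continue
        F,B=G[g]; A=np.r_[F[::2],B]@Rm(az+pa,ti,ro).T; A[:,2]+=tz; A[:,:2]+=-p*D+q*e
        row=[]
        for s in (0,15,30,50,70,90,105):
            P=A.copy(); P[:,:2]+=C+p*s if pa==-81 else C+p*min(s,15)
            row.append(min(min(dcyl(P,*o) for o in O[:4]),stand(P)))
        L.append((min(row),pa,res[i][:6],np.round(row)))
L.sort(key=lambda r:-r[0])
for r in L[:12]: print(r)
print([r for r in L if r[1]==-81][:6])
E
python3 run9.py
```

```text
(np.float64(-5.872693461414373), -90, (87, -60, 60, 0, 2, np.float64(2.0)), array([-6., -1., -1., -1., -1., -1., -1.]))
(np.float64(-5.896988116540208), -90, (87, -60, 50, 0, 2, np.float64(2.0)), array([-6.,  7.,  7.,  7.,  7.,  7.,  7.]))
(np.float64(-6.113301831017497), -72, (87, 60, 60, 0, 2, np.float64(-2.0)), array([-6., -6., -6., -6., -6., -6., -6.]))
(np.float64(-6.655528638391498), -72, (60, 30, 50, 0, 2, np.float64(2.0)), array([-7.,  1.,  1.,  1.,  1.,  1.,  1.]))
(np.float64(-6.65568342003754), -72, (60, 45, 50, 0, 2, np.float64(-2.0)), array([-7., -7., -7., -7., -7., -7., -7.]))
(np.float64(-6.856536976507625), -72, (60, 30, 60, 0, 2, np.float64(2.0)), array([-7.,  1.,  1.,  1.,  1.,  1.,  1.]))
(np.float64(-6.956362288554183), -72, (60, 45, 60, 0, 2, np.float64(-2.0)), array([-7., -6., -6., -6., -6., -6., -6.]))
(np.float64(-8.260750882397744), -72, (87, 60, 50, 0, 2, np.float64(-2.0)), array([-7., -8., -8., -8., -8., -8., -8.]))
(np.float64(-8.32065366761772), -90, (24, -30, 40, 0, 8, np.float64(6.0)), array([-8., -8., -8., -8., -8., -8., -8.]))
(np.float64(-8.342028582
[... 357 characters left out ...]
860621707), -81, (24, 0, 33, 15, 8, np.float64(4.0)), array([-9., -8., -8.,  0., 18., 35., 24.])), (np.float64(-9.291303227297282), -81, (24, -30, 40, 0, 8, np.float64(6.0)), array([-9., -9., -7., -6., -8.,  2.,  9.])), (np.float64(-9.303399209322057), -81, (20, 15, 40, 30, 2, np.float64(4.0)), array([-9., -9., -9., -8.,  5., 20., 19.])), (np.float64(-9.31504120389325), -81, (20, -15, 33, 0, 8, np.float64(4.0)), array([-9., -9., -9., -9.,  8., 27., 18.])), (np.float64(-9.37205505674018), -81, (36, -15, 33, 0, 2, np.float64(4.0)), array([-9., -9., -9., -9.,  7., 19.,  8.])), (np.float64(-9.40515520862288), -81, (60, 45, 50, 0, 2, np.float64(-2.0)), array([-5., -8., -8., -7., -9., -9., -5.]))]
```

```bash
sed -e 's/\[506,92.5\]/[528.5,60.5]/' -e 's/(-25,0,20,40,60,80,100,115)/(-20,0,15,30,45,60)/' -e 's/abs(sl)-1)/abs(sl)-.3)/' -e 's/(-25,25),(35,65),(30,85)/(-12,30),(45,62),(45,82)/' -e 's/(-76,-68)/(-84,-78)/' -e 's/gap-1,10/gap-1,11/' run8.py > run10.py; (timeout 570 python3 run10.py 1 & timeout 570 python3 run10.py 2; wait)
```

```text
[ 11.9  55.   70.3 -24.3 -78.6   0.7   0.6] -6.621474898580969
(np.float64(6.621474898580969), [np.float64(16.322688589283423), np.float64(10.147723252329644), np.float64(12.344865956500957), np.float64(15.302381770464663), np.float64(18.393423765296166), np.float64(24.110298773548024)], np.float64(10.781481251146957), np.float64(1.3533354508553295), np.float64(2.743515182672496), np.float64(-9.899482302608746), np.float64(48.68663965204677))
[ 11.4  55.2  70.4 -24.  -78.2   1.    0.4] -6.870411201924247
(np.float64(6.870411201924247), [np.float64(16.179772443438747), np.float64(9.805490921297682), np.float64(11.861881587068225), np.float64(14.69632581676591), np.float64(17.6683772800397), np.float64(23.32627453597572)], np.float64(10.6497083436307), np.float64(1.226093770435309), np.float64(2.499796833919895), np.float64(-9.519498419825126), np.float64(48.798018665133384))
```

```bash
cat >> h.py <<'E'
def tgt3(C,adv,pa=-78,e=-20,dz=0):
    return target(C[0],C[1],pa=pa,rel=-66.8-pa,ti=55.2,ro=-70.4,e=e,D=-9.5,tz=48.8,adv=adv,dz=dz)
E
python3 - <<'E'
from h import *
p,R,s=pose(); C=(528.5,60.5)
d=np.array([np.cos(np.radians(-74)),np.sin(np.radians(-74)),0])
p1=p-d*28; print('back',(R.inv().apply(-d*28)/40).round(3),clr(p1,R,cyl=C))
for e in(-24,-20,-17):
    for a in(-12,0,8): t,Rt=tgt3(C,a,e=e); print(e,a,clr(t,Rt,cyl=C))
t,Rt=tgt3(C,-12,dz=-2); rows(t,Rt,3,p1,R); print((t-p1).round(1))
E
```

```text
back [ 0.139  0.378 -0.573] [8, 42, 38, 82, 16, 9, 103, 0.8]
-24 -12 [13, 51, 37, 79, 10, 10, 105, 2.5]
-24 0 [10, 52, 34, 74, 4, -2, 95, 2.5]
-24 8 [10, 52, 34, 72, -2, -10, 88, 2.5]
-20 -12 [10, 48, 41, 83, 8, 9, 107, 2.5]
-20 0 [6, 48, 38, 78, 0, -2, 97, 2.5]
-20 8 [7, 49, 38, 76, -4, -10, 91, 2.5]
-17 -12 [7, 47, 44, 85, 6, 9, 109, 2.5]
-17 0 [3, 45, 41, 81, -3, -3, 99, 2.5]
-17 8 [4, 46, 41, 79, -6, -11, 93, 2.5]
n 3 linear [-0.138  0.031  0.025] dr [-0.124 -0.412 -0.268]
[17.2  1.8 -0.1]
```

```bash
python3 -m crank '[{"linear":[0.14,0.38,-0.57],"dr":[0,0,0]},{"linear":[-0.138,0.031,0.025],"dr":[-0.12,-0.41,-0.27]},{"linear":[-0.138,0.031,0.025],"dr":[-0.12,-0.41,-0.27]},{"linear":[-0.138,0.031,0.025],"dr":[-0.12,-0.41,-0.27]},{"linear":[0,0,0],"dr":[0,0,0]}]'
python3 - <<'E'
from h import *
save('top','t15'); p,R,s=pose(); C=(528.5,60.5)
cfit('t15',[528.5,60.5,-0.2],'pics/c15.png')
t,Rt=tgt3(C,-12,dz=-2); print(p,t,s['force'].round(1)); rows(t,Rt,1)
for a in(-70,-78,-81,-86): 
    d=np.array([np.cos(np.radians(a)),np.sin(np.radians(a)),0]); print(a,(R.inv().apply(d*5)/40).round(4),'left5',(R.inv().apply([-d[1]*5,d[0]*5,0])/40).round(4))
E
```

```text
t: 18.9
ee_pos: [517.4, 37.3, 30.1]
orientation: [-0.081, 2.517, -1.228]
force: [0.5, -1.2, 0.7]
opening: 87.1
[517.40313296  37.53393215  30.15942036] [517.7983363   36.89946473  30.24930654] [0.7 0.1 1. ]
n 1 linear [-0.007 -0.011  0.014] dr [-0.01  -0.003  0.01 ]
-70 [-0.0173 -0.0694  0.1025] left5 [-0.1189  0.038   0.0057]
-78 [-0.0006 -0.074   0.1008] left5 [-0.1202  0.028   0.0199]
-81 [ 0.0057 -0.0753  0.0996] left5 [-0.1201  0.0241  0.0251]
-86 [ 0.0162 -0.0772  0.097 ] left5 [-0.1191  0.0174  0.0337]
```

```bash
python3 -m crank '[{"linear":[-0.001,-0.118,0.161],"dr":[0,0,0]},{"linear":[-0.001,-0.118,0.161],"dr":[0,0,0]},{"linear":[-0.001,-0.089,0.121],"dr":[0,0,0]},{"linear":[-0.001,-0.089,0.121],"dr":[0,0,0]},{"linear":[-0.001,-0.089,0.121],"dr":[0,0,0]}]'
python3 - <<'E'
from h import *
save('top','t16'); p,R,s=pose(); print(p,s['force'].round(1))
cfit('t16',[533,45,-0.2],'pics/c16.png')
E
```

```text
t: 19.58
ee_pos: [524.7, 4.5, 29.9]
orientation: [-0.08, 2.518, -1.227]
force: [-1.2, 1.2, 0.4]
opening: 87.2
[524.70299965   3.60895364  30.03414519] [ 0.8 -0.5  0. ]
```

```bash
python3 - <<'E'
from h import *
p,R,s=pose(); C=np.array([537,49.6])
d=np.array([np.cos(np.radians(-81)),np.sin(np.radians(-81)),0]); n=np.array([-d[1],d[0],0])
for L in(0,7,10):
    for a in(-12,0,15,30,45): print(L,a,clr(p+n*L+d*a,R,cyl=C+d[:2]*max(a,0)))
E
```

```text
0 -12 [6, 41, 39, 73, 6, -1, 89, 0.2]
0 0 [9, 44, 39, 70, -2, -12, 80, 0.2]
0 15 [13, 50, 38, 70, -2, -12, 69, 0.2]
0 30 [17, 58, 37, 70, -2, -12, 59, 0.2]
0 45 [26, 68, 36, 72, -2, -12, 48, 0.2]
7 -12 [0, 34, 46, 80, 0, -3, 94, 0.2]
7 0 [3, 37, 46, 77, -6, -14, 85, 0.2]
7 15 [6, 44, 45, 77, -6, -14, 74, 0.2]
7 30 [11, 53, 44, 77, -6, -14, 64, 0.2]
7 45 [22, 64, 43, 78, -6, -14, 53, 0.2]
10 -12 [-3, 31, 49, 83, -3, -3, 96, 0.2]
10 0 [0, 35, 49, 80, -7, -15, 87, 0.2]
10 15 [3, 42, 48, 80, -7, -15, 76, 0.2]
10 30 [9, 51, 47, 80, -7, -15, 66, 0.2]
10 45 [20, 62, 46, 81, -7, -15, 53, 0.2]
```

```bash
python3 -m crank '[{"linear":[-0.009,0.12,-0.159],"dr":[0,0,0]},{"linear":[-0.144,0.029,0.03],"dr":[0,0,0]},{"linear":[0.009,-0.12,0.159],"dr":[0,0,0]},{"linear":[0.007,-0.09,0.12],"dr":[0,0,0]},{"linear":[0.007,-0.09,0.12],"dr":[0,0,0]},{"linear":[0.007,-0.09,0.12],"dr":[0,0,0]}]'
python3 - <<'E'
from h import *
save('top','t17'); p,R,s=pose(); print(p,s['force'].round(1))
cfit('t17',[540,34,-0.2],'pics/c17.png')
E
```

```text
t: 20.38
ee_pos: [533.4, -12.6, 29.9]
orientation: [-0.08, 2.518, -1.227]
force: [-0.2, 0.8, -0.2]
opening: 87.1
[533.35113199 -13.45010174  29.99602085] [ 0.1 -0.4  0.1]
```

```bash
python3 - <<'E'
from h import *
save('scene','s17'); grim('s17','pics/z17s.png',half=42,sc=7,gain=2.5)
E
```

```text
203 198 7
```

```bash
sed -e 's/\[528.5,60.5\]/[547,34.6]/' -e 's/(-90,-81,-72)/(-87,)/' -e 's/pa==-81/True/' -e 's/(0,15,30,50,70,90,105)/(0,10,20,30,45,60,80)/' -e '$d' run9.py > run11.py; python3 run11.py
```

```text
(np.float64(-5.8809744583683345), -87, (24, -30, 40, 0, 8, np.float64(6.0)), array([-6.,  1.,  6., 11., 19., 14.,  2.]))
(np.float64(-6.577319985151945), -87, (20, 0, 27, 0, 2, np.float64(0.0)), array([-7., -7., -3.,  6., 21., 29., 17.]))
(np.float64(-6.822583008148558), -87, (36, 0, 27, 0, 2, np.float64(0.0)), array([-7., -6.,  2., 12., 27., 20.,  7.]))
(np.float64(-6.846493111075413), -87, (20, 15, 27, 15, 2, np.float64(-4.0)), array([-7., -2.,  7., 17., 31., 32., 17.]))
(np.float64(-6.917217652252684), -87, (24, 0, 27, 0, 2, np.float64(0.0)), array([-7., -7., -2.,  7., 22., 27., 15.]))
(np.float64(-6.94850821445407), -87, (24, 0, 40, 0, 8, np.float64(0.0)), array([-6., -7., -7., -6., -7.,  2., 10.]))
(np.float64(-7.044048405623781), -87, (20, 0, 40, 0, 8, np.float64(0.0)), array([-6., -7., -7., -7., -7., -4., 15.]))
(np.float64(-7.049120720185315), -87, (24, 0, 40, 0, 2, np.float64(0.0)), array([-7., -7., -7., -7., -7., -7.,  4.]))
(np.float64(-7.052960716182476), -87, (36, 0, 33, 0, 2, np.float64(0.0)), array([-7., -6., -7., -5.,  9., 18.,  6.]))
(np.float64(-7.0628122841180385), -87, (24, 0, 33, 0, 2, np.float64(0.0)), array([-7., -7., -6., -7.,  4., 19., 13.]))
(np.float64(-7.064269162973793), -87, (20, 0, 33, 0, 8, np.float64(0.0)), array([-7., -7., -7., -4., 10., 24., 16.]))
(np.float64(-7.069775581756138), -87, (20, 0, 40, 0, 2, np.float64(0.0)), array([-7., -7., -6., -7., -7., -7.,  3.]))
```

```bash
python3 - <<'E'
from h import *
p,R,s=pose(); C=np.array([547,34.6]); M=R.as_matrix()
tip=p-K*M[:,2]+R.apply([0,50,0]); print('tip',tip.round(1))
d=np.array([np.cos(np.radians(-87)),np.sin(np.radians(-87)),0]); n=np.array([-d[1],d[0],0])
for yaw in(0,-10,-20):
    R2=Ro.from_euler('z',yaw,degrees=True)*R
    for L in(0,5,10):
        for b in(-12,0,20):
            t2=tip+d*b+n*L; pp=t2+K*R2.as_matrix()[:,2]-R2.apply([0,50,0]); print(yaw,L,b,clr(pp,R2,cyl=C+d[:2]*max(b,0)))
E
```

```text
tip [528.8  40.2   7.8]
0 0 -12 [4, 39, 46, 77, 6, -2, 81, 0.2]
0 0 0 [8, 46, 43, 76, -2, -12, 72, 0.2]
0 0 20 [18, 61, 40, 74, -2, -12, 56, 0.2]
0 5 -12 [-1, 35, 51, 82, 1, -4, 84, 0.2]
0 5 0 [3, 43, 48, 81, -6, -15, 75, 0.2]
0 5 20 [15, 57, 45, 79, -6, -15, 59, 0.2]
0 10 -12 [-6, 31, 56, 87, -4, -6, 86, 0.2]
0 10 0 [-2, 39, 53, 86, -8, -17, 78, 0.2]
0 10 20 [13, 54, 50, 84, -8, -17, 58, 0.2]
-10 0 -12 [-11, 26, 56, 91, 6, -4, 82, 0.2]
-10 0 0 [-6, 33, 57, 89, -2, -13, 73, 0.2]
-10 0 20 [2, 49, 57, 89, -2, -13, 57, 0.2]
-10 5 -12 [-12, 22, 61, 96, 3, -5, 85, 0.2]
-10 5 0 [-6, 30, 62, 94, -6, -17, 76, 0.2]
-10 5 20 [-3, 46, 62, 94, -6, -17, 60, 0.2]
-10 10 -12 [-11, 18, 66, 101, -1, -6, 85, 0.2]
-10 10 0 [-9, 27, 67, 99, -9, -17, 78, 0.2]
-10 10 20 [-8, 44, 67, 99, -9, -17, 61, 0.2]
-20 0 -12 [-10, 14, 67, 107, 5, -5, 83, 0.2]
-20 0 0 [-11, 23, 67, 104, -2, -14, 74, 0.2]
-20 0 20 [-10, 40, 69, 103, -2, -14, 58, 0.2]
-20 5 -12 [-9, 11, 72, 112, 3, -7, 86, 0.2]
-20 5 0 [-8, 21, 72, 109, -6, -18, 77, 0.2]
-20 5 20 [-8, 37, 73, 108, -6, -18, 61, 0.2]
-20 10 -12 [-11, 8, 77, 116, 1, -7, 85, 0.2]
-20 10 0 [-9, 19, 77, 114, -10, -19, 77, 0.2]
-20 10 20 [-10, 35, 78, 113, -10, -19, 63, 0.2]
```

```bash
sed -e 's/if not no: continue/pass/' -e 's/(0,10,20,30,45,60,80)/(0,12,25)/' -e "s/(-87,)/(-95,-87)/" -e 's/print(r)/print(r, )/' -e 's/L\[:12\]/[r for r in L if r[0]>3][:400:8]/' run11.py > run12.py; python3 run12.py | sed 's/np.float64//g' | head -60
```

```text
((25.957470467388845), -95, (87, -60, 50, 15, 2, (12.0)), array([26., 36., 48.]))
((23.9924915246157), -95, (87, -60, 60, 15, 2, (10.0)), array([24., 34., 46.]))
((20.55776459905065), -95, (36, -90, 50, 0, 2, (-4.0)), array([21., 22., 23.]))
((19.17964081987563), -95, (87, -45, 33, 15, 2, (22.0)), array([19., 30., 41.]))
((17.690723434292483), -95, (20, -90, 50, 0, 2, (-8.0)), array([18., 18., 22.]))
((16.25514578679389), -95, (87, -90, 50, -75, 2, (-32.0)), array([16., 28., 41.]))
((14.952293938788735), -95, (87, -45, 40, 15, 2, (20.0)), array([15., 26., 37.]))
((13.698164221333883), -95, (36, -90, 50, 0, 2, (-12.0)), array([14., 14., 15.]))
((12.846713468504607), -95, (87, 120, 50, 60, 2, (10.0)), array([13., 22., 21.]))
((11.833412966872078), -87, (20, 105, 40, 30, 2, (2.0)), array([12., 20., 27.]))
((10.811561706188986), -95, (87, 45, 33, -15, 2, (-20.0)), array([11., 22., 33.]))
((10.449614442361383), -95, (20, -90, 40, 0, 2, (-2.0)), array([10., 11., 15.]))
((10.146726568847114), -87, (24, 105, 40, 30, 2, (2.0)), array([10., 19., 26.]))
((9.501525040161045), -87, (20, -75, 40, 
[... 2152 characters left out ...]
24, 45, 33, 60, 2, (22.0)), array([ 4., 13., 25.]))
((3.508995794626699), -87, (87, -60, 33, -60, 2, (-52.0)), array([ 4., 16., 29.]))
((3.3956364692502774), -95, (87, 60, 50, 75, 2, (42.0)), array([ 3., 15., 24.]))
((3.3378552704430433), -95, (60, 75, 40, 60, 2, (34.0)), array([ 3., 15., 27.]))
((3.2635712162053085), -87, (87, 45, 33, 60, 2, (50.0)), array([ 3., 13., 25.]))
((3.179559278775203), -87, (60, 60, 33, 0, 8, (-22.0)), array([15., 13.,  3.]))
((3.121063665789592), -87, (20, -90, 50, 0, 2, (-4.0)), array([ 3.,  3., 10.]))
((3.091960772228761), -87, (60, 45, 33, 60, 2, (38.0)), array([ 3., 14., 26.]))
((3.050303388363396), -95, (60, -75, 40, -60, 2, (-34.0)), array([ 3., 14., 26.]))
```

```bash
cat > run13.py <<'E'
from srch import *
C0=np.array([547,34.6]); S_=np.array([551,-46.5])
L=[]
for g in (16,20,26,32):
  F0,B0=gripper(g)
  for az in range(-120,-59,5):
    for ti in (14,17,20,24,28,33):
      for ro in (-20,-10,0,10,20):
        R=Rm(az,ti,ro);F=F0@R.T;B=B0@R.T;zl=F[:,2].min(); 
        A=np.r_[F,B];A[:,2]+=2-zl; isF=np.arange(len(A))<len(F)
        for pa in(-80,-87,-95,-100,-105):
            p=np.array([np.cos(np.radians(pa)),np.sin(np.radians(pa))]);q=np.array([-p[1],p[0]])
            f=A[:,:2]@p;l=A[:,:2]@q;z=A[:,2]
            def Ds(e):
                ll=l+e; D=np.where((abs(ll)<12)&(z<156),f+np.sqrt(np.maximum(0,144-ll**2)),-1e3)
                D2=np.where((abs(ll)<24.5)&(z<7),f+np.sqrt(np.maximum(0,24.5**2-ll**2)),-1e3)
                D=np.maximum(D,D2); ok=isF&(z<24); return D[ok].max(),D[~ok].max()
            E_=np.arange(-16,17,2.); DD=np.array([Ds(e) for e in E_])
            for i in range(3,len(E_)-3):
                a=DD[:,0]
                if a[i]<=a[i-3:i+4].min()+1e-9 and a[i-3]>a[i]+.7 and a[i+3]>a[i]+.7 and a[i]-DD[i,1]>3:
                    row=[]
                    for s in(-15,0,15,30):
                        P=A.copy();P[:,:2]+=C0+p*(s-a[i])+q*E_[i]
                        row.append(min(min(dcyl(P,*o) for o in O[:4]),stand(P)))
                    L.append((min(row),g,az,ti,ro,pa,E_[i],round(a[i],1),round(a[i]-DD[i,1],1),np.round(row)))
L.sort(key=lambda r:-r[0]); print(len(L))
for r in L[:14]: print(r)
E
timeout 500 python3 run13.py | sed 's/np.float64//g'
```

```text
1073
((-6.806755466084979), 20, -95, 33, -20, -95, (-4.0), (16.8), (4.8), array([-7., -7., -7., -7.]))
((-6.828285907823677), 16, -85, 28, -10, -87, (0.0), (20.9), (7.7), array([-7., -6., -7.,  2.]))
((-6.884424681978042), 20, -95, 28, -20, -95, (-4.0), (17.8), (4.4), array([-7., -7., -6.,  7.]))
((-6.892781704235943), 26, -95, 33, -20, -95, (-4.0), (15.0), (8.7), array([-7., -7., -7., -6.]))
((-6.902411689237407), 26, -60, 28, 10, -87, (-10.0), (15.2), (4.2), array([-7.,  3., 10., 17.]))
((-6.933764333714575), 26, -95, 28, -10, -95, (0.0), (17.9), (5.0), array([-7., -7., -4., 10.]))
((-6.967278226664858), 26, -85, 28, -10, -87, (0.0), (17.5), (4.6), array([-7., -6., -7.,  6.]))
((-7.04094221753154), 20, -95, 33, -10, -95, (0.0), (18.1), (6.4), array([-7., -7., -7., -6.]))
((-7.0662025310493455), 20, -85, 28, -10, -87, (0.0), (19.5), (6.6), array([-7., -6., -7.,  4.]))
((-7.116216262131451), 20, -95, 28, -10, -95, (0.0), (19.8), (6.9), array([-7., -7., -5.,  8.]))
((-7.142902004900891), 26, -90, 28, -10, -87, (2.0), (17.1), (4.2), array([-6., -7., -5.,  9.]))
((-7.170542737462757), 32, -85, 33, 20, -87, (0.0), (11.2), (3.5), array([-7., -7., -7., -1.]))
((-7.180954836547521), 26, -95, 33, -10, -95, (0.0), (16.1), (8.2), array([-7., -7., -6., -4.]))
((-7.185638530300301), 32, -80, 33, 20, -80, (2.0), (12.1), (4.8), array([-7., -7., -7., -1.]))
```

```bash
python3 -m crank '[{"linear":[-0.08,0.016,0.016],"dr":[0,0,0]},{"linear":[0.016,-0.092,0.116],"dr":[0,0,0]},{"linear":[0.016,-0.092,0.116],"dr":[0,0,0]},{"linear":[0.016,-0.092,0.116],"dr":[0,0,0]},{"linear":[0.016,-0.092,0.116],"dr":[0,0,0]}]'
python3 - <<'E'
from h import *
save('top','t18'); p,R,s=pose(); print(p,s['force'].round(1))
cfit('t18',[556,20,-0.2],'pics/c18.png')
E
```

```text
t: 21.1
ee_pos: [538.8, -35.6, 30.0]
orientation: [-0.08, 2.518, -1.227]
force: [0.6, -0.2, 0.6]
opening: 86.7
[538.73721475 -36.5515469   30.07270113] [-0.7 -0.   0.3]
```

```bash
python3 - <<'E'
from h import *
p,R,s=pose(); C=(555.5,24)
for a in(-90,-100,-108,115,180):
    d=np.array([np.cos(np.radians(a)),np.sin(np.radians(a)),0]); sg=-1 if a<0 else 1
    print(a,[clr(p+sg*d*b,R,cyl=C)[0:6:2]+clr(p+sg*d*b,R,cyl=C)[4:7] for b in(0,15,30)], (R.inv().apply(sg*d*30)/40).round(3))
u=np.array([0,0,1.]); print('up40',R.inv().apply(u).round(3))
print([clr(p+u*b,R,cyl=C) for b in(0,30,60,120)])
E
```

```text
-90 [[19, 44, 0, 0, -13, 56], [7, 46, 2, 2, -9, 68], [0, 50, 9, 9, 4, 80]] [-0.146  0.469 -0.567]
-100 [[19, 44, 0, 0, -13, 56], [5, 49, 0, 0, -11, 69], [-4, 55, 4, 4, 1, 81]] [-0.267  0.474 -0.516]
-108 [[19, 44, 0, 0, -13, 56], [4, 51, -2, -2, -12, 68], [-7, 59, 0, 0, -1, 77]] [-0.357  0.468 -0.464]
115 [[19, 44, 0, 0, -13, 56], [13, 40, 8, 8, -4, 63], [13, 38, 19, 19, 9, 70]] [ 0.166  0.395 -0.616]
180 [[19, 44, 0, 0, -13, 56], [28, 29, 15, 15, 2, 47], [40, 15, 30, 30, 17, 38]] [ 0.706 -0.072 -0.242]
up40 [-0.274 -0.774 -0.57 ]
[[19, 61, 44, 78, 0, -13, 56, 0.2], [19, 1000, 53, 1000, 0, 1000, 31, 30.2], [19, 1000, 62, 1000, 0, 1000, 5, 60.2], [37, 1000, 83, 1000, 0, 1000, 2, 120.2]]
```

```bash
sed -e 's/C0=np.array(\[547,34.6\])/C0=np.array([555.5,24])/' -e 's/(-80,-87,-95,-100,-105)/(-94,)/' -e 's/(-15,0,15,30)/(-15,-8,0,20,45,66)/' -e 's/range(-120,-59,5)/range(-125,-59,5)/' -e 's/A\[:,2\]+=2-zl/A[:,2]+=ZM-zl/' -e 's/^  F0,B0/  ZM=2;F0,B0/' run13.py > run14.py; timeout 500 python3 run14.py | sed 's/np.float64//g'; sed 's/ZM=2/ZM=9/' run14.py >run15.py;  timeout 500 python3 run15.py | sed 's/np.float64//g'
```

```text
228
((1.677835640992111), 20, -125, 28, -20, -94, (6.0), (17.1), (3.8), array([ 2.,  5.,  9., 22., 18.,  7.]))
((-0.34853756145331527), 26, -120, 28, -10, -94, (10.0), (15.4), (4.2), array([ 1.,  6., 10., 19., 11., -0.]))
((-1.8684376629592698), 20, -125, 33, -20, -94, (6.0), (16.8), (3.4), array([-2.,  5., 10., 20., 17.,  6.]))
((-2.5560663653783227), 32, -115, 28, 0, -94, (6.0), (16.6), (5.9), array([-3.,  0.,  3., 11., 12.,  1.]))
((-2.8029806479140476), 26, -125, 28, -10, -94, (10.0), (14.0), (3.8), array([-3.,  4., 11., 23., 10., -1.]))
((-3.679762761612123), 32, -120, 33, -10, -94, (8.0), (11.3), (3.9), array([-2.,  5., 10., 19.,  7., -4.]))
((-4.521810055424854), 32, -125, 28, -10, -94, (10.0), (12.7), (3.5), array([-1.,  5., 12., 20.,  7., -5.]))
((-4.662341006852011), 26, -120, 33, -10, -94, (8.0), (14.1), (4.5), array([-5.,  2.,  9., 17., 12.,  1.]))
((-5.888132697745574), 32, -125, 33, -10, -94, (8.0), (10.5), (4.1), array([-6., -0.,  7., 20.,  7., -4.]))
((-6.512313679047059), 32, -115, 33, -10, -94, (6.0), (11.7), (4.7), array([-7., -4., -2.,  5.,  9., -2.]))
((-6.708983
[... 1287 characters left out ...]
.,  24.,  13.]))
((-9.939440693674209), 20, -75, 28, -10, -94, (-8.0), (13.5), (3.4), array([-10.,  -9.,  -7.,   0.,  25.,  19.]))
((-10.014589798795184), 16, -80, 28, 0, -94, (-4.0), (17.1), (3.9), array([-10., -10.,  -9.,   8.,  32.,  24.]))
((-10.139875117726483), 20, -105, 28, 10, -94, (6.0), (14.5), (3.6), array([-10., -10.,  -8.,   1.,  20.,   9.]))
((-10.199402237472189), 20, -100, 28, 10, -94, (4.0), (15.1), (3.2), array([-10., -10., -10.,   4.,  23.,  12.]))
((-10.207863439910883), 20, -100, 33, -10, -94, (-2.0), (15.8), (3.5), array([-10.,  -9.,  -9.,   1.,  26.,  18.]))
((-10.306051952606408), 16, -95, 33, 10, -94, (4.0), (17.1), (3.1), array([-10.,  -9., -10., -10.,  13.,  16.]))
```

```bash
python3 -m crank '[{"linear":[0.11,0.263,-0.41],"dr":[0,0,0]},{"linear":[0.11,0.263,-0.41],"dr":[0,0,0]},{"linear":[-0.17,-0.51,-0.79],"dr":[0,0,0]},{"linear":[-0.27,-0.77,-0.57],"dr":[0,0,0]},{"linear":[-0.27,-0.77,-0.57],"dr":[0,0,0]}]'
python3 - <<'E'
from h import *
save('top','t19'); p,R,s=pose(); print(p,s['force'].round(1),s['joint_positions'].round(2))
cfit('t19',[555.5,24,-0.2],'pics/c19.png')
E
```

```text
t: 21.78
ee_pos: [515.3, 15.7, 146.1]
orientation: [-0.084, 2.519, -1.225]
force: [0.7, 0.8, 0.4]
opening: 86.8
[516.74134703  16.84294637 151.04753831] [2.3 2.9 4.7] [-0.03  0.39 -0.86  2.01  1.08  1.62  0.31]
```

```bash
python3 - <<'E'
from h import *
p,R,s=pose(); C=np.array([555.5,24]); M=R.as_matrix(); S=np.array([551,-46.5])
tip=p-K*M[:,2]+R.apply([0,50,0]); print('tip',tip.round(1))
d=np.array([np.cos(np.radians(-94)),np.sin(np.radians(-94)),0]); n=np.array([-d[1],d[0],0])
for yaw in(0,-15,-30):
    R2=Ro.from_euler('z',yaw,degrees=True)*R
    for L in(-4,0):
        for b in(-15,-5,0,20,45,68):
            t2=np.r_[C,8]-d*28+d*b+n*L; pp=t2+K*R2.as_matrix()[:,2]-R2.apply([0,50,0]); print(yaw,L,b,clr(pp,R2,cyl=C+d[:2]*max(b,0)))
E
```

```text
tip [512.1  70.1 129. ]
0 -4 -15 [-10, 10, 74, 106, -6, 16, 82, 0.3]
0 -4 -5 [-9, 17, 71, 103, -1, 6, 76, 0.3]
0 -4 0 [-11, 21, 69, 101, 0, 1, 73, 0.3]
0 -4 20 [0, 39, 63, 97, 0, 1, 63, 0.3]
0 -4 45 [12, 62, 57, 95, 0, 1, 42, 0.3]
0 -4 68 [23, 84, 49, 97, 0, 1, 22, 0.3]
0 0 -15 [-10, 7, 77, 110, -9, 15, 79, 0.3]
0 0 -5 [-11, 15, 75, 107, -4, 5, 73, 0.3]
0 0 0 [-11, 19, 73, 105, -2, 0, 70, 0.3]
0 0 20 [-3, 37, 67, 101, -2, 0, 59, 0.3]
0 0 45 [9, 61, 61, 99, -2, 0, 41, 0.3]
0 0 68 [19, 83, 52, 101, -2, 0, 20, 0.3]
-15 -4 -15 [-10, -8, 89, 128, 5, 17, 81, 0.3]
-15 -4 -5 [-9, 1, 87, 125, 6, 7, 75, 0.3]
-15 -4 0 [-10, 6, 86, 123, 2, 3, 72, 0.3]
-15 -4 20 [-8, 24, 84, 118, 2, 3, 62, 0.3]
-15 -4 45 [-7, 48, 84, 116, 2, 3, 46, 0.3]
-15 -4 68 [-11, 70, 83, 117, 2, 3, 25, 0.3]
-15 0 -15 [-10, -9, 93, 132, 2, 16, 78, 0.3]
-15 0 -5 [-11, 1, 91, 129, 4, 6, 72, 0.3]
-15 0 0 [-10, 5, 90, 127, 1, 2, 69, 0.3]
-15 0 20 [-6, 23, 88, 122, 1, 2, 58, 0.3]
-15 0 45 [-9, 47, 88, 120, 1, 2, 45, 0.3]
-15 0 68 [-7, 69, 87, 121, 1, 2, 23, 0.3]
-30 -4 -15 [-10, -21, 89, 147, 17, 17, 80, 0.3]
-30 -4 -5 [-10, -12, 91, 148, 9, 7, 74, 0.3]
-30 -4 0 [-9, -7, 93, 146, 5, 2, 72, 0.3]
-30 -4 20 [-8, 12, 97, 141, 5, 2, 61, 0.3]
-30 -4 45 [-7, 37, 100, 138, 5, 2, 48, 0.3]
-30 -4 68 [-11, 60, 104, 138, 5, 2, 29, 0.3]
-30 0 -15 [-11, -23, 93, 151, 13, 18, 77, 0.3]
-30 0 -5 [-12, -13, 95, 151, 8, 8, 71, 0.3]
-30 0 0 [-12, -8, 97, 150, 3, 3, 68, 0.3]
-30 0 20 [-9, 12, 101, 145, 3, 3, 58, 0.3]
-30 0 45 [-8, 37, 104, 142, 3, 3, 44, 0.3]
-30 0 68 [-9, 60, 107, 142, 3, 3, 27, 0.3]
```

```bash
sed -e 's/range(-125,-59,5)/list(range(-150,-100,6))+list(range(-75,-20,6))/' -e 's/(-20,-10,0,10,20)/(-45,-30,-20,-10,0,10,20,30,45)/' -e 's/(14,17,20,24,28,33)/(20,25,29,34)/' -e 's/(16,20,26,32)/(20,26)/' -e 's/(-94,)/(-97,-90)/' -e 's/np.arange(-16,17,2.)/np.arange(-24,25,2.)/' run14.py > run16.py; timeout 570 python3 run16.py | sed 's/np.float64//g'
```

```text
124
((2.7831023701179802), 20, -126, 29, -20, -97, (6.0), (17.5), (4.2), array([ 3.,  8., 12., 23., 19.,  9.]))
((0.20999457016620937), 26, -120, 29, -10, -97, (8.0), (15.2), (4.2), array([ 0.,  6.,  9., 17., 13.,  3.]))
((-1.7115399415610444), 26, -126, 34, -20, -97, (4.0), (14.9), (3.1), array([-2.,  5., 11., 21., 17.,  7.]))
((-3.589334915085339), 26, -120, 29, -10, -90, (10.0), (14.2), (4.1), array([ 1.,  5.,  9., 19.,  9., -4.]))
((-4.274428234342823), 26, -57, 34, 10, -90, (-10.0), (13.1), (4.6), array([-4.,  2.,  7., 18., 26.,  9.]))
((-5.081080279612236), 26, -114, 29, 0, -97, (6.0), (18.8), (9.7), array([-5., -1.,  1.,  7., 17.,  7.]))
((-5.9578555198851815), 26, -126, 29, -10, -97, (10.0), (14.5), (4.2), array([-6.,  0.,  8., 24., 12.,  2.]))
((-6.098550638855538), 20, -120, 29, -20, -97, (4.0), (18.0), (4.2), array([-6., -4., -1., 14., 21., 11.]))
((-6.389810607146474), 26, -120, 34, -10, -97, (8.0), (14.9), (4.9), array([-6.,  0.,  8., 17., 13.,  3.]))
((-6.406203593544421), 20, -120, 34, -20, -97, (4.0), (17.6), (3.7), array([-6., -4., -1.,  7., 21., 11.]))
((-6.460004923668224), 20, -102, 20, 0, -97, (2.0), (26.2), (3.0), array([-6., -4.,  3., 22., 27., 17.]))
((-6.486808795638965), 26, -120, 34, -10, -90, (10.0), (13.9), (4.8), array([-6.,  0.,  7., 19.,  9., -4.]))
((-7.392803641399247), 20, -102, 29, 0, -97, (2.0), (21.2), (10.5), array([-7., -7., -7., -0., 25., 15.]))
((-7.67596579167285), 20, -69, 29, 30, -97, (0.0), (18.0), (3.0), array([-7., -8., -0., 16., 32., 22.]))
```

```bash
cat >> h.py <<'E'
def tgtB(C,adv,pa=-90,e=-10,dz=0,D=13.1):
    from srch import Rm,gripper
    F,_=gripper(26); zl=(F@Rm(-57,34,10).T)[:,2].min()
    return target(C[0],C[1],pa=pa,rel=-57-pa,ti=34,ro=10,e=e,D=D,tz=2-zl,adv=adv,dz=dz)
E
python3 - <<'E'
from h import *
p,R,s=pose(); C=(555.5,24); u=np.array([0,0,1.])
print('now',clr(p,R,cyl=C),'up',clr(p+u*50,R,cyl=C), (R.inv().apply(u*50)/40).round(3))
T,Rt=tgtB(C,-7,dz=165)
for f in np.linspace(0,1,6):
    Rf=R*Ro.from_rotvec((R.inv()*Rt).as_rotvec()*f); print(clr((p+u*50)*(1-f)+T*f,Rf,g=60,cyl=C))
for dz in(120,80,40,15,0): t,r=tgtB(C,-7,dz=dz); print(dz,clr(t,r,g=26,cyl=C))
for a in(0,20,45,66): t,r=tgtB(C,a); print(a,clr(t,r,g=26,cyl=(C[0],C[1]-a)))
rows(T,Rt,18,p+u*50,R); print(T)
E
```

```text
now [12, 1000, 73, 1000, 44, 1000, 55, 121.3] up [1000, 1000, 1000, 1000, 1000, 1000, 34, 171.3] [-0.349 -0.966 -0.713]
[1000, 1000, 1000, 1000, 1000, 1000, 40, 173.6]
[1000, 1000, 1000, 1000, 1000, 1000, 37, 176.4]
[1000, 1000, 1000, 1000, 1000, 1000, 39, 175.2]
[1000, 1000, 1000, 1000, 1000, 1000, 54, 174.3]
[1000, 1000, 1000, 1000, 1000, 1000, 61, 174.0]
[1000, 1000, 1000, 1000, 1000, 1000, 60, 165.3]
120 [78, 1000, 127, 1000, 7, 1000, 77, 122.0]
80 [16, 1000, 32, 1000, 7, 1000, 95, 82.0]
40 [3, 1000, 29, 1000, 7, 1000, 121, 42.0]
15 [3, 1000, 29, 1000, 7, 1000, 137, 17.0]
0 [3, 78, 29, 126, 7, 1, 67, 2.0]
0 [7, 85, 31, 129, 0, -3, 62, 2.0]
20 [18, 105, 41, 137, 0, -3, 46, 2.0]
45 [32, 130, 40, 151, 0, -3, 26, 2.0]
66 [48, 151, 42, 164, 0, -3, 9, 2.0]
n 18 linear [0.006 0.077 0.051] dr [-0.195  0.178  0.803]
[554.33219022  30.49961973 150.71421026]
```

Lift, reorient to the cradle pose above, and verify before descending.

```bash
python3 -m crank '[{"linear":[-0.35,-0.97,-0.71],"dr":[0,0,0]},{"linear":[0.006,0.077,0.051],"dr":[-0.2,0.18,0.8]},{"linear":[0.006,0.077,0.051],"dr":[-0.2,0.18,0.8]},{"linear":[0.006,0.077,0.051],"dr":[-0.2,0.18,0.8]},{"linear":[0.006,0.077,0.051],"dr":[-0.2,0.18,0.8]},{"linear":[0.006,0.077,0.051],"dr":[-0.2,0.18,0.8]},{"linear":[0.006,0.077,0.051],"dr":[-0.2,0.18,0.8]},{"linear":[0.006,0.077,0.051],"dr":[-0.2,0.18,0.8]},{"linear":[0.006,0.077,0.051],"dr":[-0.2,0.18,0.8]},{"linear":[0.006,0.077,0.051],"dr":[-0.2,0.18,0.8]}]' 26
python3 -m crank '[{"linear":[0.006,0.077,0.051],"dr":[-0.2,0.18,0.8]},{"linear":[0.006,0.077,0.051],"dr":[-0.2,0.18,0.8]},{"linear":[0.006,0.077,0.051],"dr":[-0.2,0.18,0.8]},{"linear":[0.006,0.077,0.051],"dr":[-0.2,0.18,0.8]},{"linear":[0.006,0.077,0.051],"dr":[-0.2,0.18,0.8]},{"linear":[0.006,0.077,0.051],"dr":[-0.2,0.18,0.8]},{"linear":[0.006,0.077,0.051],"dr":[-0.2,0.18,0.8]},{"linear":[0.006,0.077,0.051],"dr":[-0.2,0.18,0.8]},{"linear":[0.006,0.077,0.051],"dr":[-0.2,0.18,0.8]},{"linear":[0,0,0],"dr":[0,0,0]}]'
python3 - <<'E'
from h import *
save('top','t20'); p,R,s=pose(); C=(555.5,24)
T,Rt=tgtB(C,-7,dz=165); print(p,T,s['joint_positions'].round(2)); rows(T,Rt,1)
T,Rt=tgtB(C,-7,dz=20); rows(T,Rt,5); rows(tgtB(C,-7,dz=40)[0],Rt,4)
grim('t20','pics/z20.png',g=26,gain=1.5)
E
```

```text
t: 23.08
ee_pos: [528.2, 21.4, 164.9]
orientation: [0.725, 2.454, -0.795]
force: [0.2, -0.4, -1.0]
opening: 26.0
t: 24.32
ee_pos: [552.9, 28.1, 144.7]
orientation: [1.421, 2.163, -0.314]
force: [-0.8, 0.8, 0.3]
opening: 26.1
[552.89133897  28.02846907 144.69883479] [554.33219022  30.49961973 150.71421026] [ 0.18  0.16 -0.78  1.97  0.77  1.19 -0.53]
n 1 linear [-0.045  0.072 -0.143] dr [-0.025 -0.084  0.092]
n 5 linear [ 0.388 -0.053  0.574] dr [-0.005 -0.017  0.018]
n 4 linear [ 0.416 -0.055  0.614] dr [-0.006 -0.021  0.023]
178 159 7
```

```bash
python3 -m crank '[{"linear":[-0.045,0.072,-0.1],"dr":[-0.02,-0.08,0.09]},{"linear":[0.43,-0.08,0.6],"dr":[0,0,0]},{"linear":[0.43,-0.08,0.6],"dr":[0,0,0]},{"linear":[0.43,-0.08,0.6],"dr":[0,0,0]},{"linear":[0.43,-0.08,0.6],"dr":[0,0,0]},{"linear":[0,0,0],"dr":[0,0,0]}]'
python3 - <<'E'
from h import *
save('top','t21'); p,R,s=pose(); C=(555.5,24)
T,Rt=tgtB(C,-7,dz=1); print(p,T,s['force'].round(1)); rows(T,Rt,2); print(clr(p,R,g=26,cyl=C))
grim('t21','pics/z21.png',g=26,gain=1.3)
E
```

```text
t: 25.12
ee_pos: [551.1, 32.2, 28.9]
orientation: [1.425, 2.153, -0.318]
force: [0.3, -0.4, 0.3]
opening: 25.6
[552.11645617  32.56792471  30.4314237 ] [554.33219022  30.49961973 -13.28578974] [0.  0.5 0.1]
n 2 linear [ 0.272 -0.038  0.474] dr [-0.008 -0.004 -0.002]
[0, 1000, 27, 1000, 8, 1000, 121, 46.8]
180 163 7
```

```bash
python3 -m crank '[{"linear":[0.28,-0.04,0.49],"dr":[0,0,0]},{"linear":[0.28,-0.04,0.49],"dr":[0,0,0]},{"linear":[0,0,0],"dr":[0,0,0]}]'
python3 - <<'E'
from h import *
save('top','t22'); p,R,s=pose(); C=(555.5,24)
T,Rt=tgtB(C,-7,dz=-1); print(p,T,s['force'].round(1)); rows(T,Rt,1); print(clr(p,R,g=26,cyl=C))
grim('t22','pics/z22.png',g=26,gain=1.3)
for a in(-90,-94,-98): 
    d=np.array([np.cos(np.radians(a)),np.sin(np.radians(a)),0]); print(a,(R.inv().apply(d*6)/40).round(4),'left5',(R.inv().apply([-d[1]*5,d[0]*5,0])/40).round(4))
E
```

```text
t: 25.55
ee_pos: [555.1, 29.9, -14.0]
orientation: [1.426, 2.15, -0.314]
force: [-0.6, -0.5, 0.0]
opening: 25.9
[555.38444992  30.16134092 -13.27792732] [554.33219022  30.49961973 -15.28578974] [ 0.6 -0.3  0.2]
n 1 linear [ 0.042 -0.025  0.03 ] dr [ 0.002  0.001 -0.029]
[2, 80, 30, 128, 7, 1, 68, 3.0]
182 163 7
-90 [-0.117  -0.0621  0.0703] left5 [-0.0371  0.1131  0.0381]
-94 [-0.1137 -0.0714  0.067 ] left5 [-0.0438  0.1092  0.0421]
-98 [-0.1097 -0.0804  0.0633] left5 [-0.0503  0.1048  0.0459]
```

```bash
python3 -m crank '[{"linear":[-0.115,-0.067,0.069],"dr":[0,0,0]},{"linear":[-0.115,-0.067,0.069],"dr":[0,0,0]},{"linear":[-0.115,-0.067,0.069],"dr":[0,0,0]},{"linear":[-0.115,-0.067,0.069],"dr":[0,0,0]},{"linear":[-0.115,-0.067,0.069],"dr":[0,0,0]},{"linear":[-0.115,-0.067,0.069],"dr":[0,0,0]}]'
python3 - <<'E'
from h import *
save('top','t23'); p,R,s=pose(); print(p,s['force'].round(1))
cfit('t23',[554,-4,-0.2],'pics/c23.png')
E
```

```text
t: 26.35
ee_pos: [554.0, -6.0, -14.2]
orientation: [1.426, 2.149, -0.312]
force: [0.9, 3.3, 3.8]
opening: 26.0
[553.81190329  -7.03149564 -14.22243084] [1.  3.1 4.5]
```

```bash
python3 - <<'E'
from h import *
p,R,s=pose(); M=R.as_matrix(); print(M.round(2))
C=np.array([555,0.])
h=M[:2,2]/np.linalg.norm(M[:2,2]); l=np.array([-h[1],h[0]])
for k in(29,32):
    T=p-k*M[:,2]; print('tip',T.round(1),'C ahead',((C-T[:2])@h).round(1),'lateral left',((C-T[:2])@l).round(1))
d=np.array([0,1,0]); 
print('back 10 (+y)',(R.inv().apply([0,10,0])/40).round(3),'up5',(R.inv().apply([0,0,5])/40).round(3),'alongheading5',(R.inv().apply([*(h*5),0])/40).round(3),'left5',(R.inv().apply([*(l*5),0])/40).round(3),'-y6',(R.inv().apply([0,-6,0])/40).round(3))
E
```

```text
[[-0.3   0.91  0.3 ]
 [ 0.78  0.41 -0.47]
 [-0.55  0.1  -0.83]]
tip [545.    6.6   9.8] C ahead 11.0 lateral left 4.8
tip [544.1   8.   12.3] C ahead 12.7 lateral left 4.8
back 10 (+y) [ 0.195  0.103 -0.117] up5 [-0.069  0.012 -0.104] alongheading5 [-0.102  0.018  0.07 ] left5 [ 0.022  0.123 -0.   ] -y6 [-0.117 -0.062  0.07 ]
```

```bash
python3 -m crank '[{"linear":[-0.04,0.007,-0.062],"dr":[0,0,0]},{"linear":[0.2,-0.036,-0.14],"dr":[0,0,0]},{"linear":[0.11,0.09,-0.07],"dr":[0,0,0]}]' 16
python3 -m crank '[{"linear":[0.022,0.123,0],"dr":[0,0,0]},{"linear":[0,0,0],"dr":[0,0,0]}]'
python3 - <<'E'
from h import *
save('top','t24'); p,R,s=pose(); print(p,s['force'].round(1))
cfit('t24',[555,0,-0.2],'pics/c24.png')
grim('t24','pics/z24.png',g=16,gain=1.3)
E
```

```text
t: 26.78
ee_pos: [548.5, 9.1, -11.5]
orientation: [1.426, 2.15, -0.314]
force: [-0.3, 0.5, -0.7]
opening: 16.3
t: 27.02
ee_pos: [553.8, 11.5, -11.4]
orientation: [1.426, 2.15, -0.314]
force: [-0.4, 0.4, 0.1]
opening: 16.1
[553.53420634  11.20824628 -11.40377238] [ 0.4 -0.3 -0.2]
187 163 7
```

```bash
python3 -m crank '[{"linear":[-0.022,-0.123,0],"dr":[0,0,0]},{"linear":[-0.117,-0.064,0.07],"dr":[0,0,0]},{"linear":[-0.117,-0.064,0.07],"dr":[0,0,0]},{"linear":[-0.117,-0.064,0.07],"dr":[0,0,0]},{"linear":[-0.117,-0.064,0.07],"dr":[0,0,0]},{"linear":[-0.117,-0.064,0.07],"dr":[0,0,0]}]'
python3 - <<'E'
from h import *
save('top','t25');save('scene','s25'); p,R,s=pose(); print(p,s['force'].round(1))
cfit('t25',[551,-20,0],'pics/c25.png')
g=load('s25'); a=g['pixels'][160:290,180:330]; cv2.imwrite('pics/s25c.png',cv2.resize(np.clip(a*1.6,0,255).astype(np.uint8),None,fx=5,fy=4.6,interpolation=cv2.INTER_CUBIC))
E
```

```text
t: 27.82
ee_pos: [548.9, -22.2, -11.2]
orientation: [1.427, 2.149, -0.314]
force: [1.4, 0.1, 0.4]
opening: 15.9
[548.67269341 -22.7688756  -11.18795381] [ 0.3 -0.1 -0.5]
```

```bash
python3 -m crank '[{"linear":[-0.079,-0.038,0.048],"dr":[0,0,0]},{"linear":[-0.079,-0.038,0.048],"dr":[0,0,0]},{"linear":[-0.079,-0.038,0.048],"dr":[0,0,0]},{"linear":[-0.079,-0.038,0.048],"dr":[0,0,0]},{"linear":[-0.079,-0.038,0.048],"dr":[0,0,0]}]'
python3 - <<'E'
from h import *
save('top','t26');save('scene','s26'); p,R,s=pose(); print(p,s['force'].round(1))
cfit('t26',[551,-41,0],'pics/c26.png')
g=load('s26'); a=g['pixels'][130:260,200:350]; cv2.imwrite('pics/s26c.png',cv2.resize(np.clip(a*1.2,0,255).astype(np.uint8),None,fx=5,fy=4.6,interpolation=cv2.INTER_CUBIC))
E
```

```text
t: 28.55
ee_pos: [549.6, -42.0, -11.2]
orientation: [1.427, 2.149, -0.314]
force: [0.2, 0.1, -0.8]
opening: 16.5
[549.46795436 -42.38669228 -11.21658414] [-0.5  0.1 -0.3]
```

```bash
python3 - <<'E'
from h import *
p,R,s=pose()
for b in(0,6,10): print(clr(p+np.array([0.1,-1,0])*b,R,g=16,cyl=(551,-41-b)))
E
python3 -m crank '[{"linear":[-0.039,-0.017,0.024],"dr":[0,0,0]},{"linear":[-0.039,-0.017,0.024],"dr":[0,0,0]}]'
python3 -m crank '[{"linear":[-0.039,-0.017,0.024],"dr":[0,0,0]}]'
```

```text
[51, 154, 38, 165, -4, -3, 12, 5.5]
[55, 160, 41, 170, -4, -3, 7, 5.5]
[59, 164, 43, 173, -4, -3, 4, 5.5]
t: 28.9
ee_pos: [549.9, -45.6, -11.3]
orientation: [1.426, 2.15, -0.314]
force: [-0.4, 0.4, 0.6]
opening: 16.0
t: 29.02
ee_pos: [550.0, -47.6, -11.3]
orientation: [1.426, 2.15, -0.314]
force: [0.1, 0.8, 0.8]
opening: 15.9
```

```bash
python3 - <<'E'
from h import *
save('top','t27');save('scene','s27'); p,R,s=pose(); print(p,s['force'].round(1))
cfit('t27',[551,-46.5,0],'pics/c27.png')
g=load('s27'); a=g['pixels'][130:260,200:350]; cv2.imwrite('pics/s27c.png',cv2.resize(a,None,fx=5,fy=4.6,interpolation=cv2.INTER_CUBIC))
E
```

```text
[549.95811682 -47.81158013 -11.24297648] [ 0.2 -0.  -0.2]
```

```bash
python3 - <<'E'
from h import *
g=load('s27'); a=g['pixels'][180:225,245:285]; cv2.imwrite('pics/m27.png',cv2.resize(a,None,fx=14,fy=14,interpolation=cv2.INTER_CUBIC))
f=load('scene0'); a=f['pixels'][145:200,240:285]; cv2.imwrite('pics/st0.png',cv2.resize(a,None,fx=12,fy=12,interpolation=cv2.INTER_CUBIC))
E
python3 - <<'E'
from h import *
import numpy as np
print(atz(load('s27'),262.1,193,152), atz(load('scene0'),261.8,183.7,192))
p,R,s=pose(); print(p,s['t'],s['force'],s['opening'],s['joint_positions'])
E
```

```text
[555.43377978 -51.3801834  152.        ] [544.41824193 -43.40677346 192.        ]
[549.95811682 -47.81158013 -11.24297648] 29.125 [ 0.21178692 -0.02570869 -0.16407852] 16.127881564610885 [ 0.19341827  0.36427818 -0.66544998  2.15755159  1.08619562  0.95580562
 -0.81536485]
```

```bash
python3 - <<'E'
from h import *
import numpy as np
f=load('scene0')
print(f['pose'][:3,3])
for P in [(551,-46.5,152),(551,-46.5,192),(555,-51,152),(552,-50,192)]:
    print(P,proj(f,np.array(P)))
E
sed -n 1,40p h.py; ls pics | tail -20
```

```text
[-178.57858186  367.04829701  886.25813275]
(551, -46.5, 152) [261.17225496 194.70635077]
(551, -46.5, 192) [261.62929055 181.67961622]
(555, -51, 152) [262.04565484 193.15430236]
(552, -50, 192) [262.75699834 181.00269811]
import numpy as np, cv2
from rig import sense, grab_frame
def save(name,tag):
    f=grab_frame(name); cv2.imwrite(f'pics/{tag}.png',f['pixels']); np.savez(f'pics/{tag}.npz',**f); return f
def load(tag): return np.load(f'pics/{tag}.npz')
def ray(f,u,v):
    d=np.linalg.inv(f['mtx'])@[u,v,1]; P=f['pose']; return P[:3,3],P[:3,:3]@d
def atz(f,u,v,z):
    o,d=ray(f,u,v); s=(z-o[2])/d[2]; return o+s*d
def dep(f,u,v):
    o,d=ray(f,u,v); return o+f['depth'][int(v),int(u)]*d
def proj(f,p):
    P=f['pose']; c=P[:3,:3].T@(np.array(p)-P[:3,3]); q=f['mtx']@c; return q[:2]/q[2]
from scipy.optimize import least_squares
def W(s,x,y,z):
    c,sn=np.cos(s[2]),np.sin(s[2]); return [s[0]+c*x-sn*y, s[1]+sn*x+c*y, z]
def draw(f,s,cyl=None,sc=4,box=(150,155,200,130),out='pics/o.png',slide=0):
    im=f['pixels'][box[1]:box[1]+box[3],box[0]:box[0]+box[2]]; im=cv2.resize(im,None,fx=sc,fy=
[... 904 characters left out ...]
or z in(0,6):
            P=[q([cyl[0]+26.5*np.cos(cyl[2]+np.pi/2+k*np.pi/3),cyl[1]+26.5*np.sin(cyl[2]+np.pi/2+k*np.pi/3),z]) for k in range(6)]; cv2.polylines(im,[np.array(P)],1,(0,255,0),1)
        circ([cyl[0],cyl[1],152],12,(0,255,0))
    cv2.imwrite(out,im)
from scipy.spatial.transform import Rotation as Ro
def pose():
    s=sense(); return np.array(s['ee_pos']),Ro.from_rotvec(s['orientation']),s
def tool(fwd_az,tilt):
    "tool z tilted `tilt` deg from down toward heading az(deg); tool x ~ heading (horizontal, up-tilted)"
top1.npz
top1.png
top3.npz
top3.png
top4.npz
top4.png
top6.npz
top6.png
topc.png
z11.png
z17s.png
z20.png
z21.png
z22.png
z24.png
z7.png
z7s.png
z8.png
z8s.png
z9.png
```

```bash
python3 - <<'E'
from h import *
import cv2
f=load('s27'); im=f['pixels'][140:230,230:295]
cv2.imwrite('pics/q1.png',cv2.resize(im,None,fx=6,fy=6,interpolation=cv2.INTER_CUBIC))
E
```

```text
(no output)
```

View pics/q1.png

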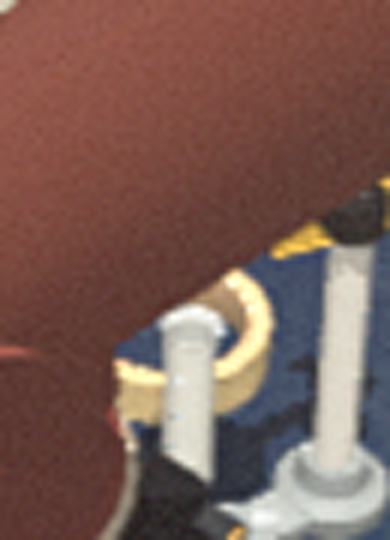

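```bash
python3 -m crank '[{"linear":[-0.039,-0.017,0.024],"dr":[0,0,0]},{"linear":[0,0,0],"dr":[0,0,0]}]'
```

```text
t: 29.38
ee_pos: [550.5, -49.0, -11.1]
orientation: [1.426, 2.15, -0.312]
force: [1.0, 2.4, 1.2]
opening: 16.2
```

```bash
python3 -m crank '[{"linear":[0.06,-0.011,-0.041],"dr":[0,0,0]},{"linear":[0.08,-0.014,-0.056],"dr":[0,0,0]},{"linear":[0.163,-0.029,-0.112],"dr":[0,0,0]},{"linear":[0.2,-0.035,-0.137],"dr":[0,0,0]}]' && python3 - <<'E'
from h import *
save('top','t28'); save('scene','s28')
p,R,s=pose(); print(p,s['joint_positions'],s['t'])
cfit('t28',[551,-47,0],'pics/c28.png')
E
```

```text
t: 29.88
ee_pos: [536.2, -28.4, -11.2]
orientation: [1.427, 2.149, -0.314]
force: [-0.9, -0.6, -0.2]
opening: 16.0
[536.25625636 -27.3607992  -11.28344783] [ 0.16228579  0.3578643  -0.68783483  2.17142587  1.06855328  0.97844684
 -0.85128703] 29.975
```

View pics/c28.png

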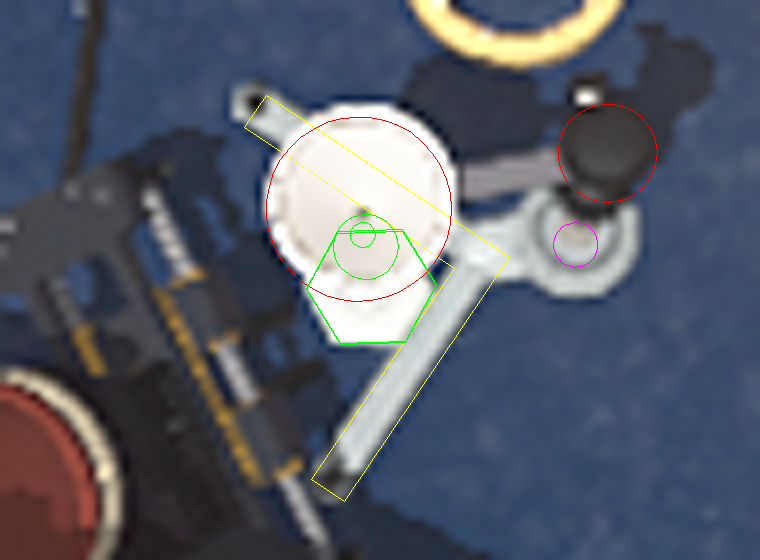

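View pics/s28.png

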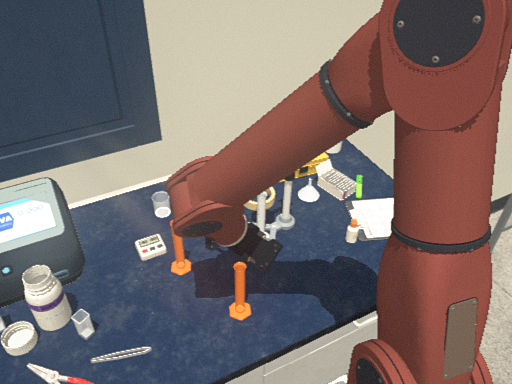

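```bash
sed -n 40,110p h.py; python3 - <<'E'
from h import *
p,R,s=pose()
A=np.array([505,20,40.])
print('A');rows(A,R,3)
E
```

```text
"tool z tilted `tilt` deg from down toward heading az(deg); tool x ~ heading (horizontal, up-tilted)"
    a=np.radians(fwd_az);t=np.radians(tilt)
    h=np.array([np.cos(a),np.sin(a),0]);u=np.array([0,0,1.])
    z=np.sin(t)*h-np.cos(t)*u; x=np.cos(t)*h+np.sin(t)*u; y=np.cross(z,x)
    return Ro.from_matrix(np.c_[x,y,z])
def rows(pt,Rt,n,p=None,R=None):
    if p is None: p,R,_=pose()
    Rr=(R.inv()*Rt).as_rotvec()/n; M=Ro.from_rotvec(Rr).as_matrix()
    A=sum(np.linalg.matrix_power(M,k) for k in range(n))
    l=np.linalg.solve(A,R.inv().apply(np.array(pt)-p))
    print('n',n,'linear',np.round(l/40,3),'dr',np.round(np.degrees(Rr)/5,3))
def toolf(az,tilt):
    return tool(az,tilt)*Ro.from_euler('z',180,degrees=True)
import sys
K=29.0
def target(Cx,Cy,pa=-60.7,rel=-15.4,ti=55.8,ro=-74.4,e=-33.1,D=2.75,tz=49.6,adv=0,dz=0):
    from srch import Rm
    p=np.array([np.cos(np.radians(pa)),np.sin(np.radians(pa))]);q=np.array([-p[1],p[0]])
    R=Ro.from_matrix(Rm(rel+pa,ti,ro))*Ro.from_euler('z',180,degrees=True)
    T=np.r_[np.array([Cx,Cy])+p*(adv-D)+q*e,tz+dz]
    return T+K*R.as_matrix()[:,
[... 1333 characters left out ...]
,out,sc=8,slide=0):
    f=load(tag); c=proj(f,[c0[0],c0[1],3]); box=(int(c[0])-45,int(c[1])-35,95,70)
    draw(f,ST,c0,sc=sc,box=box,out=out,slide=slide)
def tgt2(C,adv,pa=-70.5,e=-29,dz=0,C0=None):
    return target(C[0],C[1],pa=pa,rel=-4.2-70.5-pa,ti=54.9,ro=-70.9,e=e,D=-3.2,tz=48.7,adv=adv,dz=dz)
def tgt3(C,adv,pa=-78,e=-20,dz=0):
    return target(C[0],C[1],pa=pa,rel=-66.8-pa,ti=55.2,ro=-70.4,e=e,D=-9.5,tz=48.8,adv=adv,dz=dz)
def tgtB(C,adv,pa=-90,e=-10,dz=0,D=13.1):
    from srch import Rm,gripper
    F,_=gripper(26); zl=(F@Rm(-57,34,10).T)[:,2].min()
    return target(C[0],C[1],pa=pa,rel=-57-pa,ti=34,ro=10,e=e,D=D,tz=2-zl,adv=adv,dz=dz)
A
n 3 linear [ 0.151 -0.03  -0.619] dr [0. 0. 0.]
```

```bash
python3 - <<'E'
from h import *
p,R,s=pose()
C=(551,-47)
A=np.array([500,25,0.]);B=np.array([495,40,330.]);Cc=np.array([565,-131.5,320.])
Rd=toolf(-57,0)
from scipy.spatial.transform import Slerp
for w in np.linspace(0,1,4): print(np.round(p+(A-p)*w),clr(p+(A-p)*w,R,16,C))
sl=Slerp([0,1],Ro.concatenate([R,Rd]))
for w in np.linspace(0,1,8): print(clr(A+(B-A)*w,sl(w),16,C))
rows(A,R,3);rows(B,Rd,9,A,R);rows(Cc,Rd,6,B,Rd)
E
```

```text
[536. -27. -11.] [48, 139, 22, 145, 20, 21, 16, 5.5]
[524. -10.  -8.] [29, 145, 15, 127, 41, 49, 27, 9.2]
[512.   8.  -4.] [13, 1000, 13, 1000, 62, 1000, 37, 13.0]
[500.  25.   0.] [8, 1000, -5, 1000, 83, 1000, 155, 16.8]
[8, 1000, -5, 1000, 83, 1000, 155, 16.8]
[10, 1000, 3, 1000, 83, 1000, 107, 66.3]
[99, 1000, 85, 1000, 83, 1000, 78, 115.6]
[1000, 1000, 1000, 1000, 1000, 1000, 59, 164.7]
[1000, 1000, 1000, 1000, 1000, 1000, 65, 213.6]
[1000, 1000, 1000, 1000, 1000, 1000, 62, 262.3]
[1000, 1000, 1000, 1000, 1000, 1000, 1000, 310.8]
[1000, 1000, 1000, 1000, 1000, 1000, 1000, 359.0]
n 3 linear [ 0.379 -0.083 -0.374] dr [0. 0. 0.]
n 9 linear [-0.257  0.044 -0.894] dr [ 0.067  0.753 -0.217]
n 6 linear [-0.758 -0.145  0.042] dr [0. 0. 0.]
```

```bash
python3 - <<'E'
from h import *
p,R,s=pose()
C=(551,-47)
A=np.array([522,-6,20.]);A2=np.array([515,10,170.]);B=np.array([490,50,330.]);Cc=np.array([565,-131.5,320.])
Rd=toolf(-57,0)
from scipy.spatial.transform import Slerp
for w in np.linspace(0,1,4): print(np.round(p+(A-p)*w),clr(p+(A-p)*w,R,16,C))
for w in np.linspace(0,1,6): print(clr(A+(A2-A)*w,R,16,C))
rows(A,R,2);rows(A2,R,4,A,R);rows(B,Rd,8,A2,R);rows(Cc,Rd,6,B,Rd)
E
```

```text
[536. -27. -11.] [48, 139, 22, 145, 20, 21, 16, 5.5]
[532. -20.  -1.] [40, 1000, 24, 1000, 29, 1000, 100, 15.9]
[527. -13.  10.] [33, 1000, 23, 1000, 37, 1000, 103, 26.3]
[522.  -6.  20.] [25, 1000, 21, 1000, 45, 1000, 103, 36.8]
[25, 1000, 21, 1000, 45, 1000, 103, 36.8]
[26, 1000, 29, 1000, 49, 1000, 90, 66.8]
[42, 1000, 38, 1000, 52, 1000, 70, 96.8]
[114, 1000, 110, 1000, 56, 1000, 60, 126.8]
[1000, 1000, 1000, 1000, 1000, 1000, 54, 156.8]
[1000, 1000, 1000, 1000, 1000, 1000, 59, 186.8]
n 2 linear [ 0.046 -0.012 -0.504] dr [0. 0. 0.]
n 4 linear [-0.425  0.094 -0.838] dr [0. 0. 0.]
n 8 linear [-0.024  0.01  -0.528] dr [ 0.075  0.847 -0.244]
n 6 linear [-0.804 -0.15   0.042] dr [0. 0. 0.]
```

```bash
python3 -m crank '[{"linear":[0.05,-0.01,-0.5],"dr":[0,0,0]},{"linear":[0.05,-0.01,-0.5],"dr":[0,0,0]},{"linear":[-0.42,0.09,-0.84],"dr":[0,0,0]},{"linear":[-0.42,0.09,-0.84],"dr":[0,0,0]},{"linear":[-0.42,0.09,-0.84],"dr":[0,0,0]},{"linear":[-0.42,0.09,-0.84],"dr":[0,0,0]}]' 0 && python3 -m crank '[{"linear":[-0.024,0.01,-0.53],"dr":[0.075,0.85,-0.24]},{"linear":[-0.024,0.01,-0.53],"dr":[0.075,0.85,-0.24]},{"linear":[-0.024,0.01,-0.53],"dr":[0.075,0.85,-0.24]},{"linear":[-0.024,0.01,-0.53],"dr":[0.075,0.85,-0.24]},{"linear":[-0.024,0.01,-0.53],"dr":[0.075,0.85,-0.24]},{"linear":[-0.024,0.01,-0.53],"dr":[0.075,0.85,-0.24]},{"linear":[-0.024,0.01,-0.53],"dr":[0.075,0.85,-0.24]},{"linear":[-0.024,0.01,-0.53],"dr":[0.075,0.85,-0.24]},{"linear":[0,0,0],"dr":[0,0,0]}]' && python3 - <<'E'
from h import *
save('top','t29'); save('scene','s29')
p,R,s=pose(); print(p,s['joint_positions'],s['t'])
cfit('t29',[551,-47,0],'pics/c29.png'); cfit('s29',[551,-47,0],'pics/cs29.png',sc=7)
E
```

```text
t: 30.72
ee_pos: [514.5, 9.4, 170.9]
orientation: [1.426, 2.149, -0.314]
force: [1.5, -1.0, -0.0]
opening: 0.5
t: 31.85
ee_pos: [490.8, 48.1, 330.9]
orientation: [-1.508, -2.756, -0.005]
force: [0.5, 0.2, -0.7]
opening: 0.5
[489.59418421  49.57025728 329.41186604] [ 0.38975808 -0.00164158 -0.57191954  1.58252373 -0.00234731  1.56039454
  0.38969698] 31.95
```

View pics/c29.png

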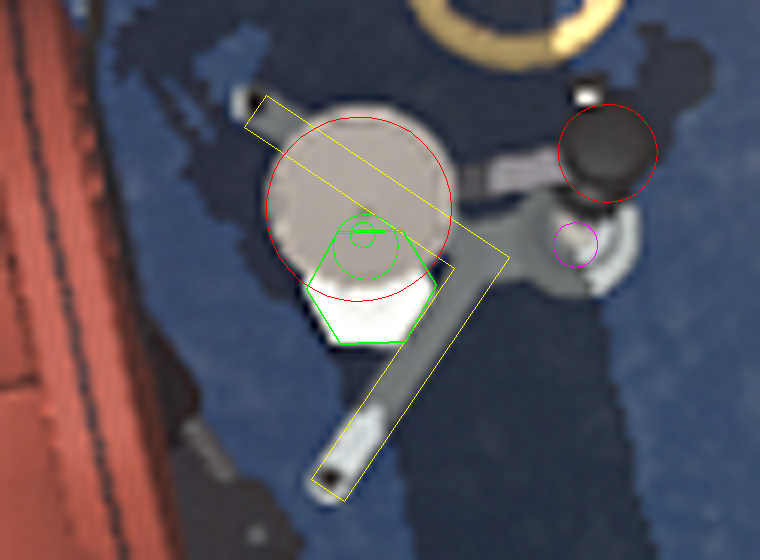

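View pics/s29.png

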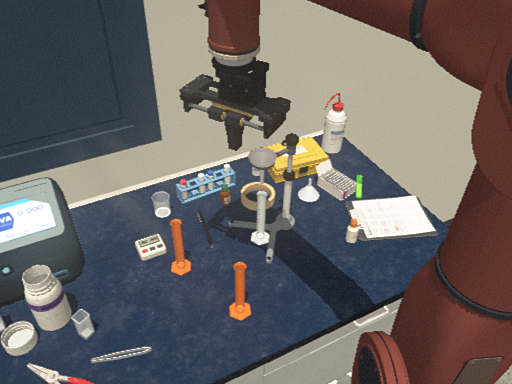

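```bash
python3 - <<'E'
from h import *
f=load('t29'); c=proj(f,[551,-47,3]); b=(int(c[0])-45,int(c[1])-35)
P=lambda x,y,z: atz(f,(x+.5)/8-.5+b[0],(y+.5)/8-.5+b[1],z)
print('funnel',P(361.5,195,270),'cap',P(606,150,290),'drain z232',P(365,211,232),'foot low edge',P(370,344,6))
print(f['pose'][:3,3])
g=load('s29'); 
im=g['pixels'][140:250,220:310]; cv2.imwrite('pics/q2.png',cv2.resize(im,None,fx=6.5,fy=6.5,interpolation=cv2.INTER_CUBIC))
E
```

```text
funnel [555.54518747 -47.69989369 270.        ] cap [ 565.51094184 -130.01401841  290.        ] drain z232 [554.6061625  -48.26324564 232.        ] foot low edge [527.26142893 -45.90912265   6.        ]
[ 394.17457236  -64.26591339 1566.97970436]
```

View pics/q2.png

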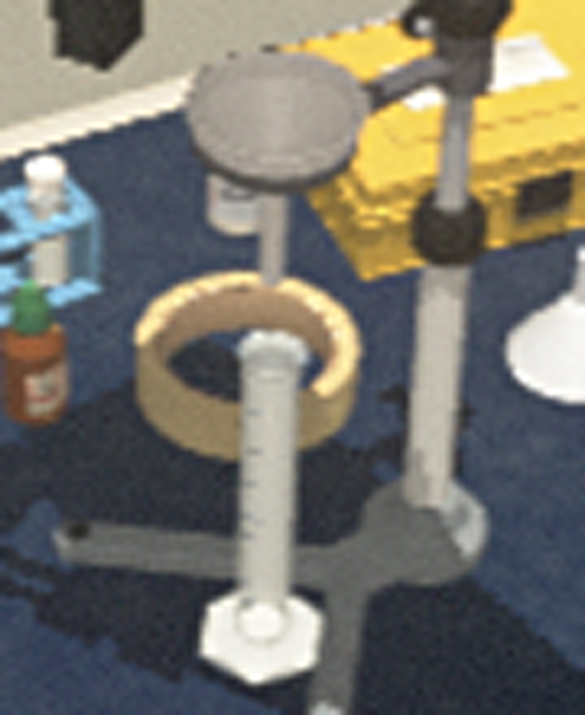

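View pics/cs29.png

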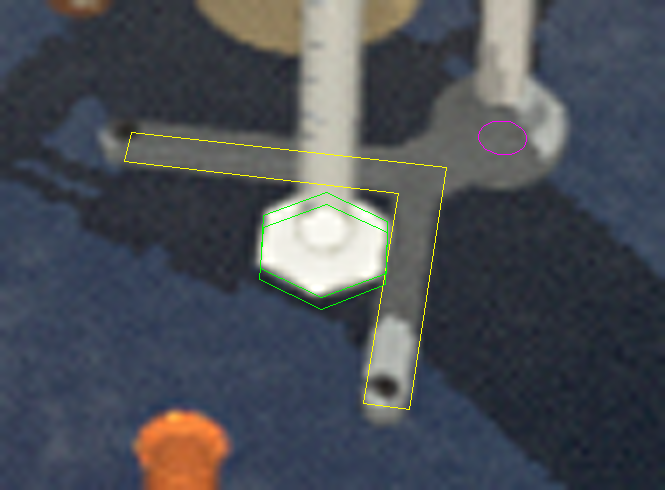

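```bash
python3 - <<'E'
from h import *
g=load('s29')
def crop(r,c,s,out,gain=1.6):
    im=g['pixels'][r[0]:r[1],c[0]:c[1]].astype(float)*gain
    cv2.imwrite(out,cv2.resize(np.clip(im,0,255).astype(np.uint8),None,fx=s,fy=s,interpolation=cv2.INTER_CUBIC))
crop((212,252),(235,290),14,'pics/q3.png',2)
crop((170,205),(245,280),16,'pics/q4.png',1.2)
E
```

```text
(no output)
```

View pics/q3.png

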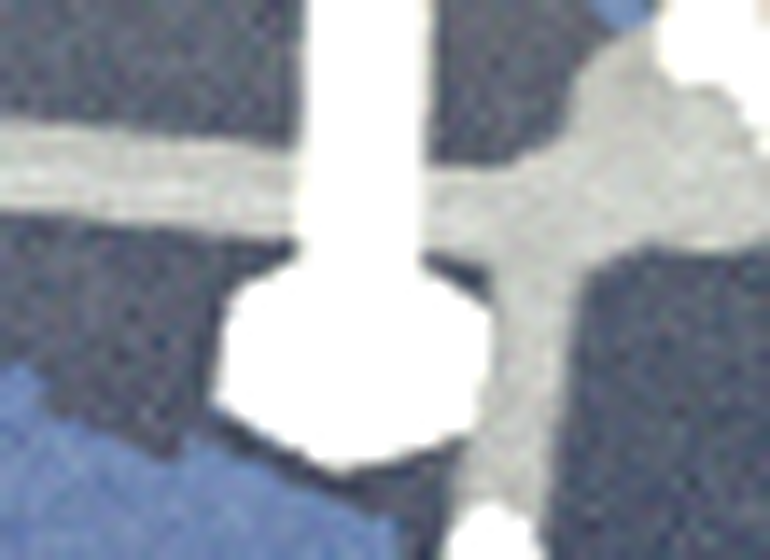

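View pics/q4.png

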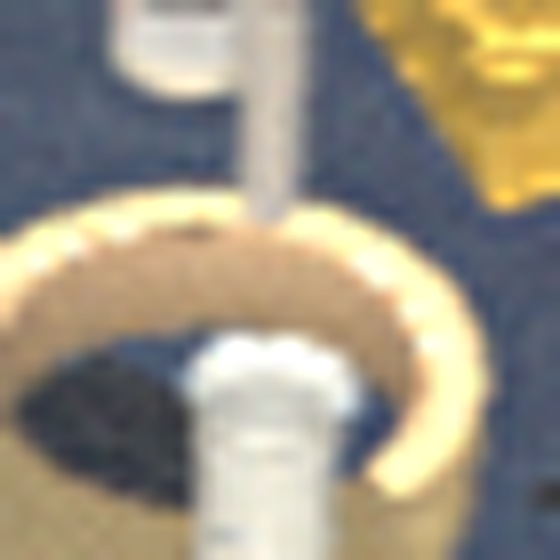

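```bash
python3 - <<'E'
from h import *
p,R,s=pose()
rows([565.2,-131,310.],toolf(-57,0),6)
E
```

```text
n 6 linear [-0.803 -0.144  0.08 ] dr [ 0.001 -0.003 -0.008]
```

```bash
python3 -m crank '[{"linear":[-0.8,-0.144,0.08],"dr":[0,0,0]},{"linear":[-0.8,-0.144,0.08],"dr":[0,0,0]},{"linear":[-0.8,-0.144,0.08],"dr":[0,0,0]},{"linear":[-0.8,-0.144,0.08],"dr":[0,0,0]},{"linear":[-0.8,-0.144,0.08],"dr":[0,0,0]},{"linear":[-0.8,-0.144,0.08],"dr":[0,0,0]},{"linear":[0,0,0],"dr":[0,0,0]}]' 0 && python3 - <<'E'
from h import *
g=save('top','t30'); f=save('scene','s30')
p,R,s=pose(); print(p,s['joint_positions'],s['t'])
a=f['pixels'][80:250,200:360]; cv2.imwrite('pics/q5.png',cv2.resize(a,None,fx=3.5,fy=3.5,interpolation=cv2.INTER_CUBIC))
rows([565.2,-131,270],R,8)
E
```

```text
t: 32.83
ee_pos: [564.2, -132.5, 308.7]
orientation: [-1.507, -2.753, -0.0]
force: [-0.5, 0.5, 0.7]
opening: 0.7
[ 564.25182487 -129.39464155  309.83654243] [ 0.52188963  0.18451377 -0.43681885  1.43288062  0.07536553  1.5424294
  0.66243906] 32.925
n 8 linear [-0.006 -0.     0.124] dr [0. 0. 0.]
```

View pics/q5.png

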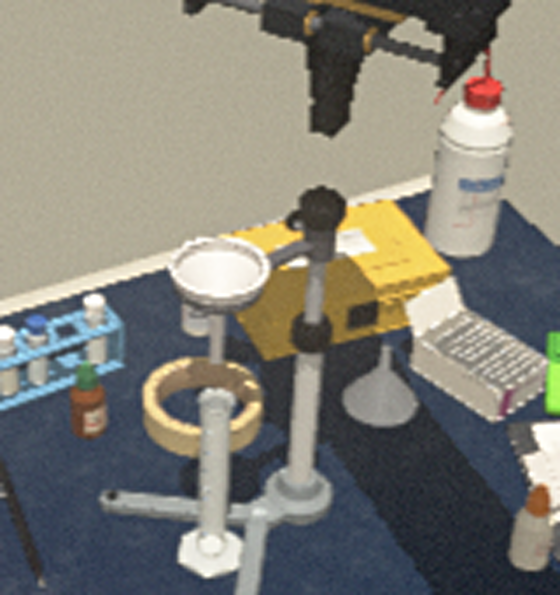

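View pics/t30.png

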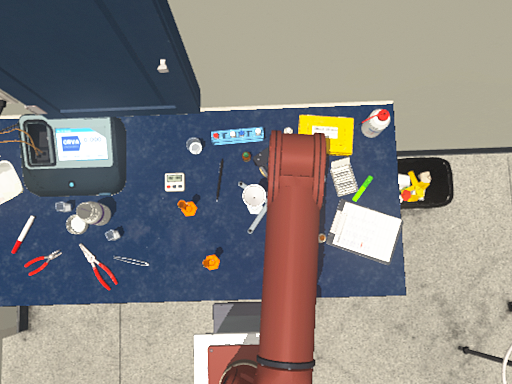

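```bash
python3 - <<'E'
from h import *
f=load('s30')
for z in (290,310,325,337,345): print(z,proj(f,[565,-131,z]), (proj(f,[565,-131,z])-[200,80]+.5)*3.5)
E
```

```text
290 [292.8140847  134.09498088] [326.59929644 191.08243309]
310 [293.44313671 126.60105424] [328.8009785  164.85368985]
325 [293.9252637 120.8574525] [330.48842295 144.75108375]
337 [294.31753445 116.1843124 ] [331.86137057 128.39509339]
345 [294.5823643  113.02938182] [332.78827504 117.35283637]
```

```bash
python3 -m crank '[{"linear":[0,0,0.2],"dr":[0,0,0]},{"linear":[0,0,0.2],"dr":[0,0,0]},{"linear":[0,0,0.2],"dr":[0,0,0]},{"linear":[0,0,0.2],"dr":[0,0,0]},{"linear":[0,0,0.1],"dr":[0,0,0]},{"linear":[0,0,0.1],"dr":[0,0,0]},{"linear":[0,0,0.1],"dr":[0,0,0]}]' 0 && python3 -m crank '[{"linear":[0,0,0.08],"dr":[0,0,0]},{"linear":[0,0,0.08],"dr":[0,0,0]}]'
```

```text
t: 33.8
ee_pos: [564.7, -130.7, 266.4]
orientation: [-1.504, -2.757, -0.003]
force: [0.1, -0.5, 0.2]
opening: 0.6
t: 34.05
ee_pos: [564.7, -130.6, 260.0]
orientation: [-1.504, -2.757, -0.003]
force: [0.2, 0.3, -1.0]
opening: 0.6
```

```bash
python3 -m crank '[{"linear":[0,0,0.1],"dr":[0,0,0]},{"linear":[0,0,0.1],"dr":[0,0,0]}]' && python3 -c "
from h import *
f=save('scene','s31')
a=f['pixels'][80:250,200:360]; cv2.imwrite('pics/q6.png',cv2.resize(a,None,fx=3.5,fy=3.5,interpolation=cv2.INTER_CUBIC))"
```

```text
t: 34.3
ee_pos: [564.7, -130.6, 251.9]
orientation: [-1.504, -2.757, -0.003]
force: [-0.7, -0.0, 3.9]
opening: 0.4
```

View pics/q6.png

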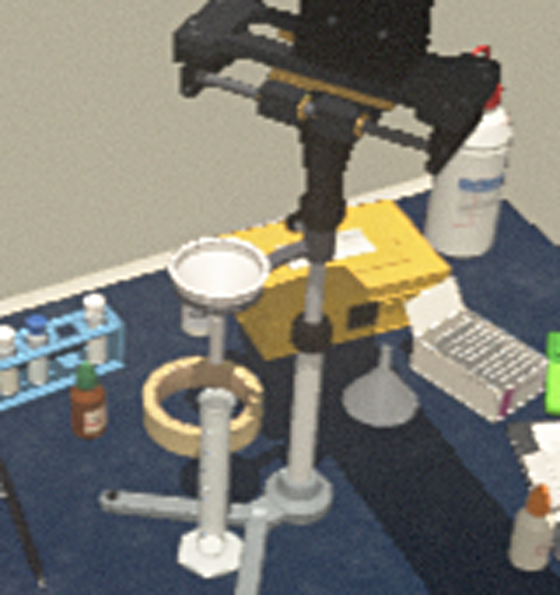

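```bash
python3 -m crank '[{"linear":[0,0,0.1],"dr":[0,0,0]},{"linear":[0,0,0.1],"dr":[0,0,0]},{"linear":[0,0,0.1],"dr":[0,0,0]},{"linear":[0,0,0.1],"dr":[0,0,0]},{"linear":[0,0,0.1],"dr":[0,0,0]},{"linear":[0,0,0.1],"dr":[0,0,0]}]' && python3 -c "
from h import *
f=save('scene','s32')
a=f['pixels'][80:250,200:360]; cv2.imwrite('pics/q7.png',cv2.resize(a,None,fx=3.5,fy=3.5,interpolation=cv2.INTER_CUBIC))"
```

```text
t: 35.1
ee_pos: [564.7, -130.6, 227.8]
orientation: [-1.504, -2.757, -0.003]
force: [-0.8, -0.1, 4.2]
opening: 0.4
```

View pics/q7.png

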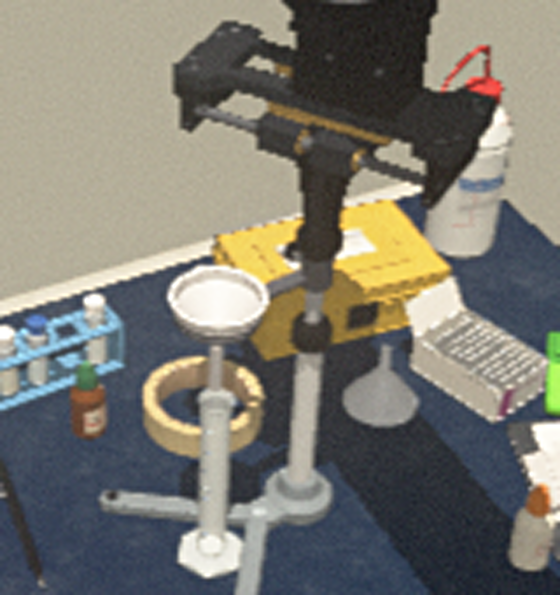

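```bash
python3 -m crank '[{"linear":[0,0,0.1],"dr":[0,0,0]},{"linear":[0,0,0.1],"dr":[0,0,0]},{"linear":[0,0,0.1],"dr":[0,0,0]},{"linear":[0,0,0.1],"dr":[0,0,0]}]' && python3 -c "
from h import *
f=save('scene','s33')
a=f['pixels'][150:250,220:310]; cv2.imwrite('pics/q8.png',cv2.resize(a,None,fx=6,fy=6,interpolation=cv2.INTER_CUBIC))"
```

```text
t: 35.65
ee_pos: [564.7, -130.6, 211.9]
orientation: [-1.504, -2.757, -0.003]
force: [-1.0, -0.7, 3.9]
opening: 0.4
```

View pics/q8.png

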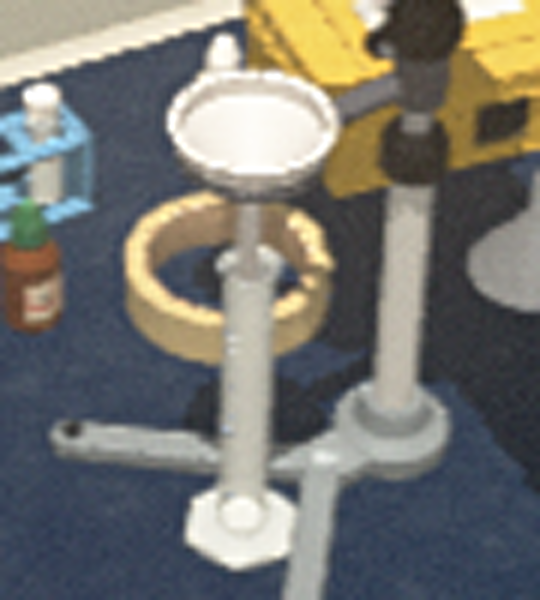

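```bash
python3 -m crank '[{"linear":[0,0,0.08],"dr":[0,0,0]},{"linear":[0,0,0.08],"dr":[0,0,0]},{"linear":[0,0,0.08],"dr":[0,0,0]}]' && python3 -m crank '[{"linear":[0,0,0.08],"dr":[0,0,0]},{"linear":[0,0,0.08],"dr":[0,0,0]}]'
```

```text
t: 36.08
ee_pos: [564.7, -130.6, 202.3]
orientation: [-1.504, -2.757, -0.003]
force: [0.2, -1.3, 3.8]
opening: 0.2
t: 36.33
ee_pos: [564.9, -130.7, 196.9]
orientation: [-1.505, -2.758, -0.003]
force: [-8.2, 0.0, 25.2]
opening: 0.5
```

```bash
python3 -m crank '[{"linear":[0,0,0],"dr":[0,0,0]},{"linear":[0,0,-0.1],"dr":[0,0,0]},{"linear":[0,0,-0.4],"dr":[0,0,0]},{"linear":[0,0,-0.8],"dr":[0,0,0]},{"linear":[0,0,-0.8],"dr":[0,0,0]},{"linear":[0,0,-0.8],"dr":[0,0,0]},{"linear":[0,0,0],"dr":[0,0,0]}]' && python3 -c "
from h import *
f=save('scene','s34');save('top','t34')
a=f['pixels'][130:250,210:310]; cv2.imwrite('pics/q9.png',cv2.resize(a,None,fx=5,fy=5,interpolation=cv2.INTER_CUBIC))
for P in [(565,-131,225),(565,-131,290),(551,-46.5,205),(551,-46.5,127)]: print(P,(proj(f,P)-[210,130]+.5)*5)
p,R,s=pose();print(p,s['force'])
"
```

```text
t: 37.2
ee_pos: [565.8, -130.5, 315.3]
orientation: [1.503, 2.755, 0.005]
force: [0.0, -0.4, 0.2]
opening: 0.6
(565, -131, 225) [406.86025269 138.65263153]
(565, -131, 290) [416.57042349  22.97490442]
(551, -46.5, 205) [261.41290669 239.05209816]
(551, -46.5, 127) [256.98658041 365.21421509]
[ 564.61205578 -130.56309168  312.12086011] [-0.07772776 -0.477117    0.08972683]
```

View pics/q9.png

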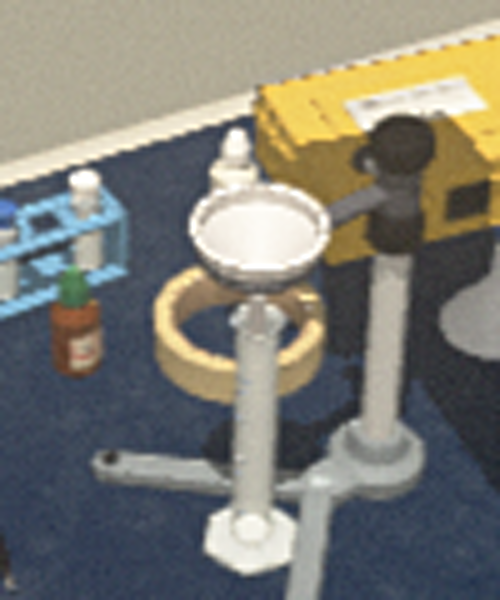

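The cap's top now sits at crop (402,138), as predicted for 225 mm, and its sleeve rests on the collar. The stem enters the mouth at (258,310), and the cylinder stands upright with its foot against both legs. The robot is clear, so I'm handing in the job.

```bash
python3 -c "
from rig import close_job
print(close_job())"
```

```text
the job is handed in; nothing more can be done
None
```

I pushed the clear cylinder low at its foot into the V, then backed off. With shut fingers I pressed the black cap down until it stopped, lifted clear and handed the job in at about 37 s.

**Last checks:**
- **Cylinder:** the scene picture shows it upright, its foot touching both legs. The last push met 2.4 N.
- **Holder:** it slid at about 4 N and stopped at 25 N after roughly 65 mm. The cap's top is where 225 mm predicts, with its sleeve on the collar and the stem inside the mouth.
- **Robot and bystanders:** the wrist force was about 0 after lifting. I saw no movement of the two bottles, the spare funnel, the timer or the orange look-alikes, but I judged that by eye and did not measure it.

**Checks that disagreed:** the two cameras gave mouth-to-stem offsets of 3–4 mm in roughly opposite directions. I put this down to calibration error and relied on the foot touching both legs and the stem entering the mouth.

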